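Refit a magnifier lens and snug its retaining ring

TASK

Put the orange-rimmed lens into the open cell of the upright bench magnifier head and let go of it. Then set the dark retaining ring over it and screw the ring down clockwise until it is just snug on the lens: firm enough that the lens is clamped against its spring seat, but not forced, or the glass cracks. Leave the ring on, level, and leave the other things on the bench alone.

Things in the scene. Friction and masses are not known exactly. Their poses are not given: they have to be found in the camera images.
- cell: magnifier head, fixed: black cast base 84 x 84 mm, 24 mm high; aluminium barrel 48 mm across standing in its middle to 55 mm, then a round neck 43 mm across outside (bore 39 mm) whose top is 75 mm above the bench. Origin: centre of the base's underside, z up the barrel, x towards one thread gap
- cell_mouth (a point): centre of the neck's top rim, on the barrel's axis, 75 mm above the bench; axes as the cell
- cell_gap (a point): middle of one thread gap, 24 mm out along the cell's +x at rim height. Three steel ramps ring the neck (52.4 mm across outside), each 90 degrees long, with 30 degree gaps centred here and 120 degrees either way (yellow marks on base and barrel). Ramp undersides start 2.5 mm below the rim and sink 5 mm per radian clockwise seen from above; ramps are 2.5 mm thick
- cell_seat (a point): nominal centre of the black spring seat's top in the bore, 4.5 mm below the rim. The true seat was shimmed by hand and lies up to 2 mm higher or lower, which this point does not show. The seat yields about 1 mm per 7 N
- lens: thick lens, 36 mm across, 10 mm thick, orange rim, 30 g, lying flat on the cork top (26 mm across, 20 mm above the bench) of a round blue rest. Origin: centre of its underside, z up. Seated in the cell its top stands about 5.5 mm above the neck's rim, its underside about 4.5 mm below (2 mm either way)
- ring: dark knurled retaining ring, twelve-sided, 62 mm across flats, 64 across corners, 20 mm high, 60 g, right way up on a cork disc 10 mm above the bench (green rest). Origin: centre of its underside, z up; flats face its +x and every 30 degrees from it. Skirt bore 56 mm; hole in the top 28 mm. Clockwise from above screws it down; the thread holds by itself
- ring_pin (a point): tip region of one of three brass pins inside the skirt, on the ring's +x and 120 degrees either way (yellow marks on the ring's top): 4 mm thick, centred 3.5 mm above the underside, reaching in to 23.4 mm from the axis. With pins over the gaps the ring drops until its lip lies on the lens, underside 8 to 13 mm below the neck's rim; with pins on top of the ramps it stops higher
- ring_lip (a point): centre of the underside of the ring's 4 mm thick lip, 16 mm above its underside; it presses the lens. From mid-gap the pins meet the ramps after 0.4 to 1.3 rad clockwise, then draw the ring down 5 mm per radian, which loads the lens about 27 N per radian; the turning moment is about 0.02 N m per newton while turning, less at rest. Snug is about 10 N on the lens (6 to 14); it cracks at 22 N
- tweezers: steel tweezers, 120 mm long, lying on the bench; not to be moved
- cleaner: small clear bottle with blue cap, 44 mm across, 110 mm high; not to be moved
- spool: grey solder spool, 54 mm across, 46 mm high; not to be moved
- breadboard: white breadboard, 55 x 83 mm, 9 mm high with chips on top to 14 mm; not to be moved
- screwdriver2: yellow screwdriver, 130 mm long; not to be moved
- screwdriver: red screwdriver, 160 mm long; not to be moved
Not all that is in view belongs to the job. There is more than one size of the lens; the one meant has the size given above. What is shaped like the ring but pink is not meant.

How it is judged:
By the outcome, as a careful person would: the job done as asked, in the order asked, and still so for the second after the job is handed in, with the robot touching nothing.
It also fails if it takes over 64 s, if anything falls off the work surface, if the arm or the gripper's body presses on something with over 40 N, if the wrist force passes 120 N, or if a joint passes its speed limit or range.

ROBOT

A 6-joint arm with a two-finger parallel gripper is mounted at the origin on the work surface. World frame = base frame: x ahead of the robot, y to its left, z up, the work surface at z = 0. Lengths are in m, angles in rad, forces in N, time in s.
With the tool pointing down it reaches from about 0.275 to 0.825 m from the base axis. Payload 5.2 kg.
Tool frame: the origin (TCP) lies at the centre of the arm's flange, where the gripper is bolted on; the fingertips stand 186 mm ahead of it and the grasp point (between the pads) lies 167 mm ahead of it; z points along the fingers, y is the direction in which the jaws open and shut (so a half turn about z gives the same grasp; the last joint's range is limited). The gripper opens to 93 mm and grips with 3 to 60 N. Pads are 15 mm wide; open, the fingers measure 128 mm over their backs; the gripper's body (75 mm by 188 mm) begins 65 mm behind the grasp point.
Start: joints at [0.936, 0.259, 1.535, -0, 1.348, -0.203], TCP at [0.23, 0.5, 0.405] pointing down, gripper open.
Joint ranges: [-3.14, 3.14], [-0.91, 2.08], [0.19, 2.58], [-1.22, 4.36], [0.22, 2.71], [-3.12, 3.12]. Speed limits (rad/s): [2.57, 2.57, 3.14, 3.14, 3.14, 3.14].

INTERFACE

Orientations are given as a rotation vector (axis times angle).
In Python, from cell import env, optics gives the robot as it stands.
- The arm moves only by the tool send_rows, never from a script. Its argument "steps" is a list of rows, each an object with "xyz": the shift along the tool's x, y, z in mm, a list of three; "angular": the turn, a rotation vector about the tool's x, y, z in rad, a list of three; "gripper": the closure, from -1 (fully open) to 1 (shut). A call has 1 to 8 rows; each row is the pose to reach, as a shift and turn from the pose commanded when the call began, along the tool's axes at that moment; what a row does not reach only later rows make up. A row lasts 1/12 s, in which the tool goes at most 41.7 mm and 7.16 degrees, less where a joint would pass 70% of its speed; a pose out of reach is approached as far as the arm can. A call with a gripper value outside its range is refused whole. The fingers move at their own pace and stop on an object; the grip force is fixed at half the most. Time passes only in rows, so rows that repeat a pose let the fingers close. It gives the time, the measured TCP pose, the force and the opening at its end, in the units of the state.
- env.get_state(): the state, without advancing time (a new reading comes with each control period).
- optics.capture(name): name is "side" or "top" or "wrist"; returns a dict with "frame" (420x560x3 uint8, red, green, blue), "depth" (420x560 float32, m along the optical axis (not along the pixel's ray), 0 where there is no reading), "fx", "fy", "cx", "cy" (pixels), "R" (3x3) and "t" (3): a world point X has camera coordinates R X + t. Camera axes: x right, y down, z forward; pixel columns grow to the right and rows downward; lengths in m; the calibration is good to about 2 mm. A picture is of the moment at which its call begins.
- env.close_job(): hands the job in, once; it reports no verdict.
The state is a dict: "t": time; "q": joint angles; "qd": joint speeds; "tau": joint torques, N m; "eef_pos": TCP position; "orientation": TCP orientation; "wrist_force": force on the tool from outside, world axes, zero at the start; "torque": the same for the moment, N m; "opening": opening from 0.0 (shut) to 1.0 (fully open).
Only numpy, scipy, OpenCV 4.12 (cv2) and the standard library are available. Lean on these libraries where they do the work, as an engineer would, in place of code of your own. Each camera call takes 0.05 s, during which the arm holds its last target.

## Working session

There is one attempt and no reset: what is moved stays moved. The work goes in short steps, Python scripts to look and compute and a tool call to move; the robot and the scene stay as the last step left them, time stands still between calls to the robot, and variables do not carry over. Pictures are saved under pics/ and viewed, and the job is handed in when it is done.

Besides the shell and the picture viewer there is one more tool, called after "Call:" as name(argument=value, ...), one argument or row to a line, values as JSON. send_rows: Moves the arm, as the interface text tells. Its arguments: {"type":"object","properties":{"steps":{"type":"array"}},"required":["steps"]}

```bash
ls; mkdir -p pics
python3 - <<'E'
from cell import env, optics
import cv2, numpy as np
print(env.get_state())
for n in ["side","top","wrist"]:
    c=optics.capture(n); cv2.imwrite(f"pics/{n}0.png",c["frame"][:,:,::-1]); np.savez(f"{n}0.npz",**c)
    print(n,c["fx"],c["cx"],c["cy"],c["R"].tolist(),c["t"])
E
```

```text
pics
{'t': 0.0, 'q': array([ 9.36194810e-01,  2.59324738e-01,  1.53605203e+00,  1.10583436e-05,
        1.34802613e+00, -2.02790877e-01]), 'qd': array([ 0.00040884, -0.00083322, -0.00087929,  0.0006282 , -0.00035628,
        0.00268262]), 'tau': array([-2.36165579e-03, -4.37303209e+01, -2.84000641e+01,  7.19346665e-02,
        4.12958278e-02, -5.98949873e-05]), 'eef_pos': array([0.23002725, 0.49935297, 0.40393971]), 'orientation': array([-6.72872853e-01, -3.06792342e+00,  2.59039962e-03]), 'wrist_force': array([0.74232664, 0.3673151 , 0.56655354]), 'torque': array([-0.00348025,  0.01427378,  0.0023603 ]), 'opening': 0.9983676220016315}
side 438.38967716950367 280.27044751693984 213.02311182912356 [[0.8386935023062925, -0.544597208573201, -0.00266263093246226], [-0.3536627025700581, -0.5409185689399892, -0.7631053627034454], [0.41414478386193354, 0.6409531825259873, -0.6462686096428948]] [-0.47834141  0.27320446  0.91151339]
top 432.049383873469 278.69616100641343 213.02691490691538 [[-0.015099842545648903, -0.9998436000606434, 0.009207071894394462], [-0.9822657685539969, 0.013112065894673347, -0.1870348460982584], [0.18688487012629482, -0.011867988277112645, -0.9823101323778212]] [-0.01476034  0.570349    1.08089968]
wrist 347.6991473395339 279.02829959937304 210.9516105844403 [[0.4191468043686407, 0.9079164206329507, -0.0019311997851477521], [0.8685856282143504, -0.40036832807470024, 0.29200035673634783], [0.2643387274824515, -0.12406842877913302, -0.956416259864521]] [-0.5483673  -0.03316466  0.39164258]
```

View pics/top0.png

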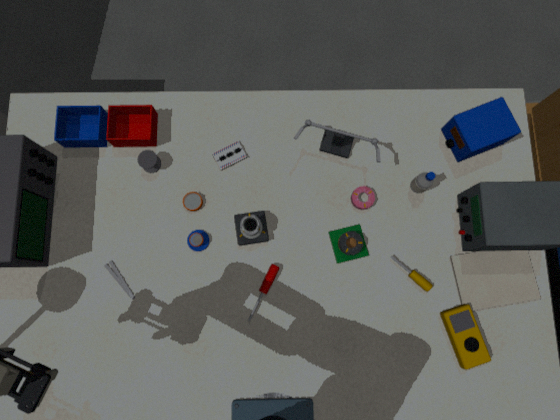

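View pics/side0.png

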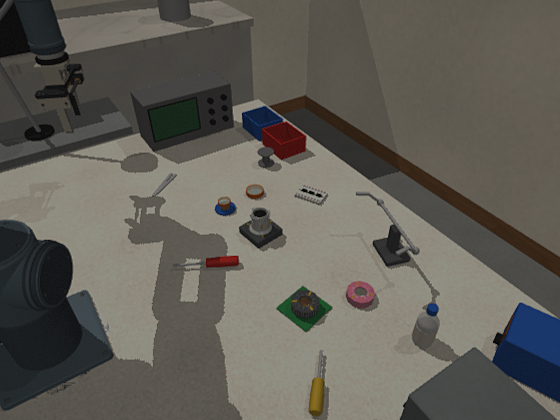

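View pics/wrist0.png

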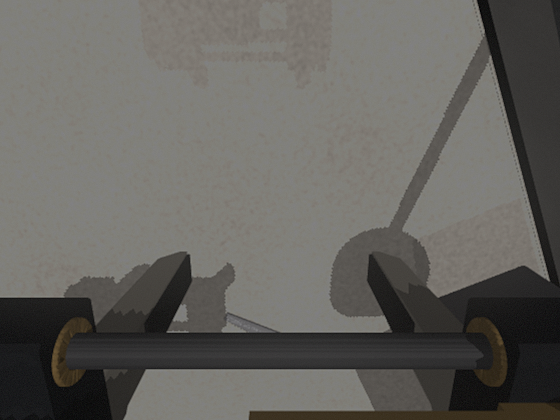

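```bash
cat > h.py <<'E'
import numpy as np, cv2
def load(n): 
    d=np.load(n+".npz"); return {k:d[k] for k in d.files}
def px2w(c,u,v,z=None):
    """ray; if z None use depth"""
    R,t=c["R"],c["t"]
    d=np.array([(u-c["cx"])/c["fx"],(v-c["cy"])/c["fy"],1.0])
    if z is None:
        D=float(np.median(c["depth"][int(v)-1:int(v)+2,int(u)-1:int(u)+2])); return R.T@(d*D-t)
    o=-R.T@t; r=R.T@d; return o+r*(z-o[2])/r[2]
def cloud(c):
    H,W=c["depth"].shape; u,v=np.meshgrid(np.arange(W),np.arange(H))
    D=c["depth"]; P=np.stack([(u-c["cx"])/c["fx"]*D,(v-c["cy"])/c["fy"]*D,D],-1)
    return (P-c["t"])@c["R"]
def proj(c,X):
    p=np.asarray(X)@c["R"].T+c["t"]; return np.stack([c["fx"]*p[...,0]/p[...,2]+c["cx"],c["fy"]*p[...,1]/p[...,2]+c["cy"]],-1)
def crop(c,x0,y0,x1,y1,name,s=6):
    im=c["frame"][y0:y1,x0:x1,::-1]; im=cv2.resize(im,None,fx=s,fy=s,interpolation=cv2.INTER_CUBIC)
    im=np.clip(im.astype(float)*1.5,0,255).astype(np.uint8); cv2.imwrite(name,im)
E
python3 - <<'E'
from h import *
c=load("top0"); crop(c,175,185,285,255,"pics/t1.png",7); crop(c,320,180,390,270,"pics/t2.png",6)
s=load("side0"); crop(s,205,175,295,255,"pics/s1.png",7)
for n,c,pts in (("top",c,[(193,201),(198,240),(251,223),(351,243),(364,197)]),("side",s,[(255,190),(224,202),(260,212),(306,298)])):
    for p in pts: print(n,p,px2w(c,*p).round(4))
E
```

```text
top (193, 201) [0.6146 0.2104 0.0123]
top (198, 240) [0.5051 0.1919 0.0276]
top (251, 223) [0.5423 0.0492 0.067 ]
top (351, 243) [ 0.4936 -0.2174  0.0091]
top (364, 197) [ 0.623  -0.2617 -0.0021]
side (255, 190) [0.6179 0.2102 0.0117]
side (224, 202) [0.5072 0.1918 0.0274]
side (260, 212) [0.5454 0.0572 0.0682]
side (306, 298) [ 0.5108 -0.1983  0.0105]
```

View pics/t1.png

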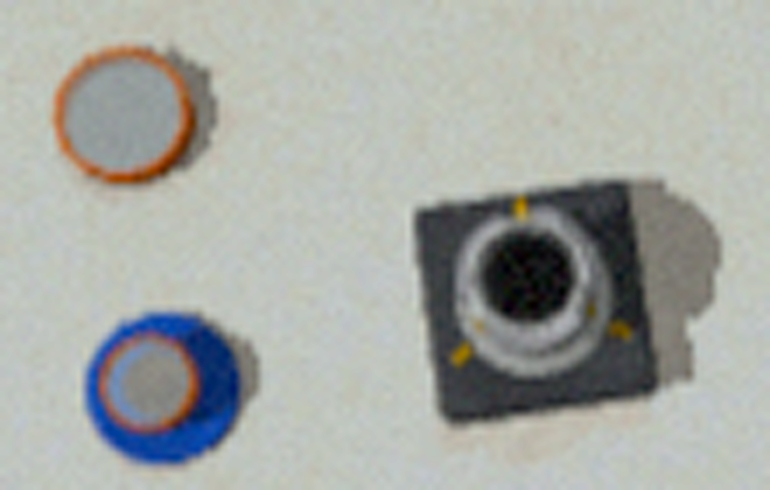

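View pics/t2.png

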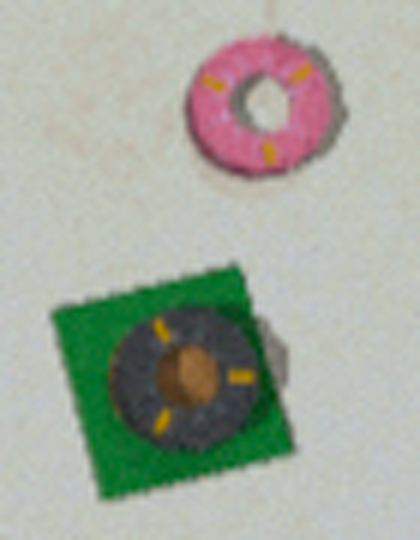

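View pics/s1.png

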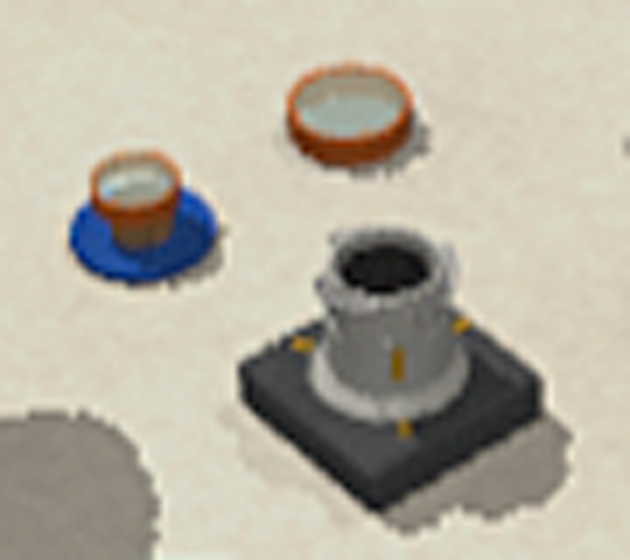

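Run:
```python
from h import *
from scipy.spatial.transform import Rotation as Ro
w=load("wrist0"); p=np.array([0.23002725, 0.49935297, 0.40393971]); Rt=Ro.from_rotvec([-6.72872853e-01, -3.06792342e+00,  2.59039962e-03]).as_matrix()
print("tool axes\n",Rt.round(3)); print("cam in tool",Rt.T@(-w["R"].T@w["t"]-p)); print("cam axes in tool (cols)\n",(Rt.T@w["R"].T).round(4))
c=load("top0"); s=load("side0")
f=lambda x,y,x0,y0,k:((x+.5)/k-.5+x0,(y+.5)/k-.5+y0)
def tri(a,ua,b,ub):
    A=[];B=[]
    for c,u in((a,ua),(b,ub)):
        o=-c["R"].T@c["t"]; d=c["R"].T@np.array([(u[0]-c["cx"])/c["fx"],(u[1]-c["cy"])/c["fy"],1]); d/=np.linalg.norm(d); M=np.eye(3)-np.outer(d,d); A.append(M);B.append(M@o)
    X=np.linalg.solve(A[0]+A[1],B[0]+B[1]); return X.round(4)
print("lens top",tri(c,f(149,382,175,185,7),s,f(136,180,205,175,7)), px2w(c,*f(149,382,175,185,7),z=.03))
print("cell rim",tri(c,f(528,277,175,185,7),s,f(383,268,205,175,7)), px2w(c,*f(528,277,175,185,7),z=.075))
print("big",tri(c,f(124,114,175,185,7),s,f(350,110,205,175,7)))
print("ring top",px2w(c,*f(187,377,320,180,6),z=.03))
```

```text
tool axes
 [[-0.908  0.419 -0.001]
 [ 0.419  0.908 -0.001]
 [ 0.    -0.002 -1.   ]]
cam in tool [ 0.08217669 -0.00058489  0.02077319]
cam axes in tool (cols)
 [[-7.000e-04 -9.563e-01 -2.924e-01]
 [ 1.000e+00 -6.000e-04 -4.000e-04]
 [ 2.000e-04 -2.924e-01  9.563e-01]]
lens top [0.5085 0.1969 0.0293] [0.50717482 0.19720907 0.03      ]
cell rim [0.5391 0.0513 0.0722] [0.53805089 0.05135058 0.075     ]
big [0.6166 0.2125 0.0095]
ring top [ 0.49272363 -0.21308546  0.03      ]
```

Two orange-rimmed lenses: top-view (193,201), about 50 mm across and lying directly on the bench, and (196,240), about 36 mm across on the cork of the blue rest. The second one fits, as the crop shows. The dark ring is at (351,243) on the green rest; the pink one at (364,197) is not meant. I'll move the wrist camera over the lens.

Call:
send_rows(
  steps=[
    {"xyz":[-378,-158,110],"angular":[0,0,1.13],"gripper":-1},
    {"xyz":[-378,-158,110],"angular":[0,0,1.13],"gripper":-1},
    {"xyz":[-378,-158,110],"angular":[0,0,1.13],"gripper":-1},
    {"xyz":[-378,-158,110],"angular":[0,0,1.13],"gripper":-1},
    {"xyz":[-378,-158,110],"angular":[0,0,1.13],"gripper":-1},
    {"xyz":[-378,-158,110],"angular":[0,0,1.13],"gripper":-1},
    {"xyz":[-378,-158,110],"angular":[0,0,1.13],"gripper":-1},
    {"xyz":[-378,-158,110],"angular":[0,0,1.13],"gripper":-1},
  ],
)

```text
t: 0.82
eef_pos: [0.4488, 0.2608, 0.3177]
orientation: [-2.069, -2.364, 0.0]
wrist_force: [-0.6, 1.2, 0.3]
opening: 0.997
```

```bash
cat >> h.py <<'E'
from scipy.spatial.transform import Rotation as Ro
def st():
    from cell import env
    return env.get_state()
def to(x,y,z,psi,s=None):
    """tool-frame shift [mm] and angular to reach flange xyz, x_tool azimuth psi deg, pointing down"""
    s=s or st(); R=Ro.from_rotvec(s["orientation"]); a=np.radians(psi)
    T=Ro.from_matrix(np.array([[np.cos(a),np.sin(a),0],[np.sin(a),-np.cos(a),0],[0,0,-1]]))
    d=R.inv().apply(np.array([x,y,z])-s["eef_pos"])*1000
    print("xyz",d.round(1),"ang",(R.inv()*T).as_rotvec().round(4))
def show():
    s=st(); R=Ro.from_rotvec(s["orientation"]).as_matrix()
    print("t",round(s["t"],3),"pos",s["eef_pos"].round(4),"psi",np.degrees(np.arctan2(R[1,0],R[0,0])).round(2),"tilt",R[:2,2].round(4),"F",s["wrist_force"].round(2),"M",s["torque"].round(3),"open",round(s["opening"],3),"q",s["q"].round(3))
def cap(n,tag):
    from cell import optics
    c=optics.capture(n); np.savez(tag+".npz",**c); cv2.imwrite(f"pics/{tag}.png",c["frame"][:,:,::-1]); return c
E
python3 -c "
from h import *
show(); to(.507,.197,.30,90)"
```

```text
t 0.817 pos [0.4488 0.2608 0.3177] psi 97.61 tilt [-0.0001  0.    ] F [-0.62  1.21  0.27] M [-0.045 -0.044  0.04 ] open 0.997 q [0.311 0.281 1.733 0.    1.129 0.178]
xyz [-70.9  49.2  17.7] ang [-1.000e-04 -0.000e+00  1.329e-01]
```

Call:
send_rows(
  steps=[
    {"xyz":[-71,49,18],"angular":[0,0,0.133],"gripper":-1},
    {"xyz":[-71,49,18],"angular":[0,0,0.133],"gripper":-1},
    {"xyz":[-71,49,18],"angular":[0,0,0.133],"gripper":-1},
    {"xyz":[-71,49,18],"angular":[0,0,0.133],"gripper":-1},
  ],
)

```text
t: 1.15
eef_pos: [0.5077, 0.1968, 0.2992]
orientation: [-2.219, -2.223, 0.002]
wrist_force: [0.0, 0.1, -0.0]
opening: 0.998
```

```bash
python3 -c "
from h import *
show(); cap('wrist','w1'); show()"
```

```text
t 1.15 pos [0.5077 0.1968 0.2992] psi 90.11 tilt [-0.0016 -0.0005] F [ 0.04  0.06 -0.03] M [-0.034  0.105  0.027] open 0.998 q [ 0.165  0.343  1.693 -0.     1.107  0.163]
t 1.2 pos [0.5066 0.1981 0.2996] psi 90.21 tilt [-0.0019  0.0001] F [ 0.22  0.01 -0.59] M [-0.034  0.072  0.01 ] open 0.998 q [0.168 0.342 1.694 0.    1.108 0.164]
```

View pics/w1.png

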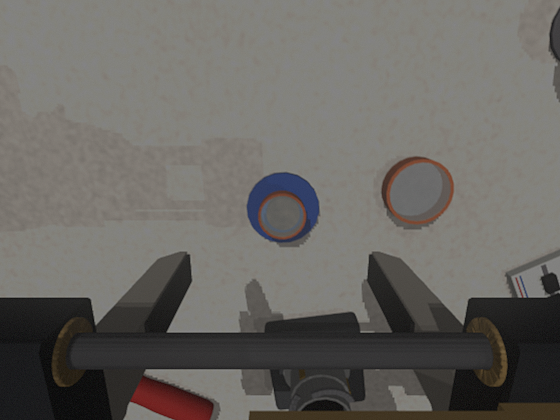

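Run:
```python
from h import *
c=load("w1"); crop(c,240,165,325,250,"pics/w1c.png",8)
hsv=cv2.cvtColor(c["frame"],cv2.COLOR_RGB2HSV); m=((hsv[...,0]<20)&(hsv[...,1]>120)&(hsv[...,2]>60)).astype(np.uint8); m[:,:240]=0;m[:,325:]=0;m[:165]=0;m[250:]=0
ys,xs=np.nonzero(m); print(len(xs),xs.min(),xs.max(),ys.min(),ys.max())
cn=max(cv2.findContours(m,0,1)[0],key=len); print(cv2.fitEllipse(cn))
e=cv2.fitEllipse(cn)[0]; print(px2w(c,*e,z=.03), [px2w(c,u,216).round(4) for u in(270,282,294)])
```

```text
287 259 305 192 238
((281.6843566894531, 215.2171630859375), (45.681827545166016, 46.464012145996094), 122.0927734375)
[0.50848839 0.19861992 0.03      ] [array([0.4997, 0.1978, 0.0294]), array([0.5087, 0.1977, 0.0289]), array([0.5178, 0.1977, 0.0289])]
```

View pics/w1c.png

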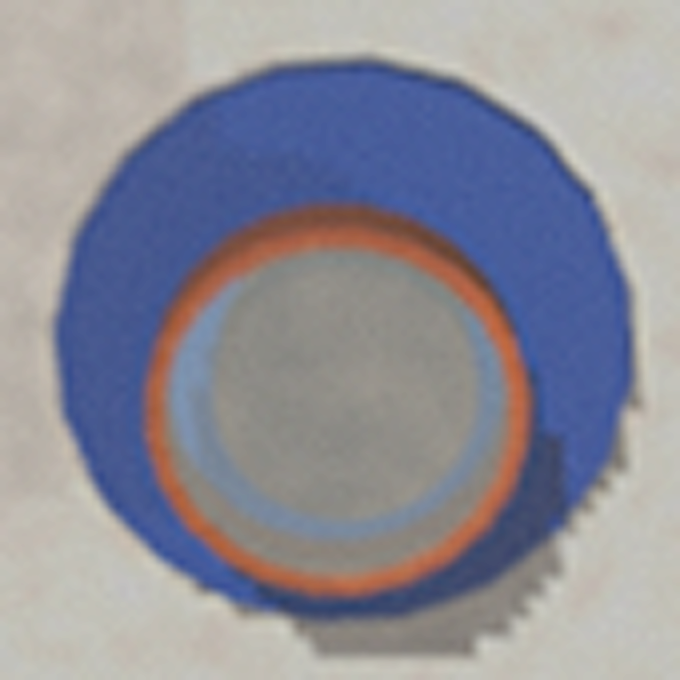

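```bash
python3 -c "
from h import *
show(); to(.5086,.1979,.2105,90)"
```

```text
t 1.2 pos [0.5066 0.1981 0.2996] psi 90.21 tilt [-0.0019  0.0001] F [ 0.22  0.01 -0.59] M [-0.034  0.072  0.01 ] open 0.998 q [0.168 0.342 1.694 0.    1.108 0.164]
xyz [-0.2  2.2 89.1] ang [-0.0019 -0.0001  0.0037]
```

Call:
send_rows(
  steps=[
    {"xyz":[1,1.6,30],"angular":[0,0,0],"gripper":-1},
    {"xyz":[1,1.6,60],"angular":[0,0,0],"gripper":-1},
    {"xyz":[1,1.6,80],"angular":[0,0,0],"gripper":-1},
    {"xyz":[1,1.6,89],"angular":[0,0,0],"gripper":-1},
    {"xyz":[1,1.6,89],"angular":[0,0,0],"gripper":-1},
    {"xyz":[1,1.6,89],"angular":[0,0,0],"gripper":-1},
    {"xyz":[1,1.6,89],"angular":[0,0,0],"gripper":-1},
  ],
)

```text
t: 1.78
eef_pos: [0.5083, 0.2008, 0.2128]
orientation: [2.213, 2.228, 0.003]
wrist_force: [0.6, -0.1, 0.7]
opening: 1.002
```

```bash
python3 -c "
from h import *
c=cap('wrist','w2'); show()
c=load('w2');crop(c,130,220,430,420,'pics/w2c.png',2)"
```

```text
t 1.833 pos [0.5084 0.2006 0.213 ] psi 90.39 tilt [0.003  0.0006] F [-0.41  0.5  -0.6 ] M [-0.076  0.117 -0.021] open 1.002 q [0.172 0.454 1.775 0.    0.91  0.165]
```

View pics/w2c.png

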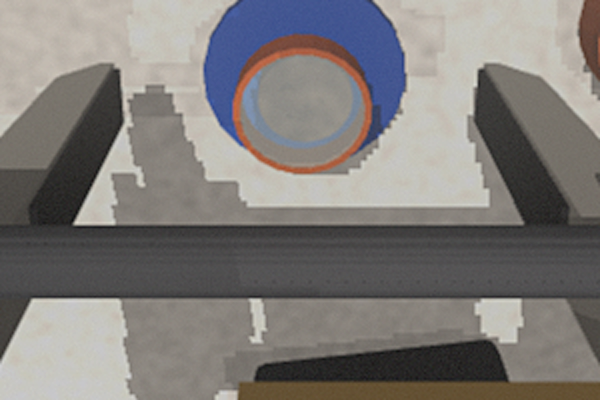

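```bash
python3 -c "
from h import *
c=load('w2');print(px2w(c,281.3,275.2,z=.03),px2w(c,281,276))
p=px2w(c,281.3,275.2,z=.03); p[0]; show(); to(p[0],p[1],.2105,90)"
```

```text
[0.50913076 0.19792199 0.03      ] [0.50898988 0.19700547 0.02912432]
t 1.833 pos [0.5084 0.2006 0.213 ] psi 90.39 tilt [0.003  0.0006] F [-0.41  0.5  -0.6 ] M [-0.076  0.117 -0.021] open 1.002 q [0.172 0.454 1.775 0.    0.91  0.165]
xyz [-2.7  0.7  2.5] ang [ 0.003  -0.0006  0.0068]
```

Call:
send_rows(
  steps=[
    {"xyz":[-2.7,0.7,2.5],"angular":[0,0,0],"gripper":-1},
    {"xyz":[-2.7,0.7,2.5],"angular":[0,0,0],"gripper":-1},
    {"xyz":[-2.7,0.7,2.5],"angular":[0,0,0],"gripper":-1},
  ],
)

```text
t: 2.08
eef_pos: [0.5088, 0.1971, 0.2094]
orientation: [2.215, 2.227, 0.001]
wrist_force: [-0.3, 0.6, -0.6]
opening: 1.002
```

```bash
python3 -c "
from h import *
show()"
```

```text
t 2.083 pos [0.5088 0.1971 0.2094] psi 90.33 tilt [0.001  0.0001] F [-0.29  0.6  -0.65] M [-0.029  0.118  0.026] open 1.002 q [ 0.165  0.459  1.779 -0.     0.903  0.159]
```

Call:
send_rows(
  steps=[
    {"xyz":[0.5,0,-1.2],"angular":[0,0,0],"gripper":-1},
    {"xyz":[0.5,0,-1.2],"angular":[0,0,0],"gripper":-1},
    {"xyz":[0.5,0,-1.2],"angular":[0,0,0],"gripper":1},
    {"xyz":[0.5,0,-1.2],"angular":[0,0,0],"gripper":1},
    {"xyz":[0.5,0,-1.2],"angular":[0,0,0],"gripper":1},
    {"xyz":[0.5,0,-1.2],"angular":[0,0,0],"gripper":1},
    {"xyz":[0.5,0,-1.2],"angular":[0,0,0],"gripper":1},
    {"xyz":[0.5,0,-1.2],"angular":[0,0,0],"gripper":1},
  ],
)

```text
t: 2.75
eef_pos: [0.5086, 0.1978, 0.21]
orientation: [-2.215, -2.228, 0.0]
wrist_force: [-0.1, 0.3, -1.2]
opening: 0.621
```

```bash
python3 -c "
from h import *
show()"
```

```text
t 2.75 pos [0.5086 0.1978 0.21  ] psi 90.34 tilt [-0.0001 -0.    ] F [-0.1   0.26 -1.22] M [0.004 0.07  0.075] open 0.621 q [0.166 0.458 1.778 0.    0.906 0.16 ]
```

Call:
send_rows(
  steps=[
    {"xyz":[0,0,0],"angular":[0,0,0],"gripper":1},
    {"xyz":[0,0,0],"angular":[0,0,0],"gripper":1},
    {"xyz":[0,0,0],"angular":[0,0,0],"gripper":1},
    {"xyz":[0,0,0],"angular":[0,0,0],"gripper":1},
    {"xyz":[0,0,0],"angular":[0,0,0],"gripper":1},
    {"xyz":[0,0,0],"angular":[0,0,0],"gripper":1},
  ],
)

```text
t: 3.25
eef_pos: [0.5086, 0.1978, 0.21]
orientation: [-2.215, -2.228, 0.0]
wrist_force: [0.0, -0.3, -0.2]
opening: 0.376
```

```bash
python3 -c "
from h import *
c=cap('wrist','w3');show();crop(c,180,220,380,350,'pics/w3c.png',4); to(.539,.0513,.30,68)"
```

```text
t 3.3 pos [0.5087 0.1977 0.21  ] psi 90.34 tilt [ 0.0001 -0.    ] F [ 0.88 -0.07  0.57] M [-0.085  0.055 -0.021] open 0.378 q [ 0.166  0.458  1.778 -0.     0.906  0.16 ]
xyz [-146.6   29.5  -90. ] ang [1.0e-04 0.0e+00 3.9e-01]
```

View pics/w3c.png

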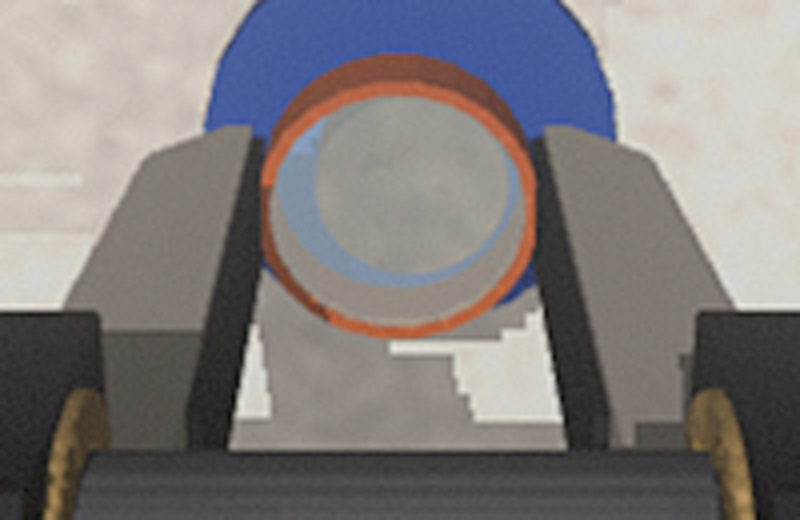

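```bash
python3 -c "
from h import *
c=load('w3');p=px2w(c,279.9,272.6,z=.03); s=st(); R=Ro.from_rotvec(s['orientation']); print(p,'in tool',R.inv().apply(p-s['eef_pos'])*1000)
to(.518,.0,.30,68)"
```

```text
[0.5083162  0.19776103 0.03      ] in tool [ 2.32205721e-02 -3.50107109e-01  1.80023897e+02]
xyz [-197.8    8.2  -90. ] ang [1.0e-04 0.0e+00 3.9e-01]
```

Lens is gripped, centred (0.0, −0.35 mm in the tool frame). Lift, then go to a view of the cell.

Call:
send_rows(
  steps=[
    {"xyz":[0,0,-35],"angular":[0,0,0],"gripper":1},
    {"xyz":[0,0,-70],"angular":[0,0,0.1],"gripper":1},
    {"xyz":[-30,1,-90],"angular":[0,0,0.2],"gripper":1},
    {"xyz":[-70,3,-90],"angular":[0,0,0.3],"gripper":1},
    {"xyz":[-110,5,-90],"angular":[0,0,0.39],"gripper":1},
    {"xyz":[-150,7,-90],"angular":[0,0,0.39],"gripper":1},
    {"xyz":[-185,8,-90],"angular":[0,0,0.39],"gripper":1},
    {"xyz":[-198,8,-90],"angular":[0,0,0.39],"gripper":1},
  ],
)

```text
t: 3.97
eef_pos: [0.518, -0.0041, 0.3003]
orientation: [2.605, 1.752, -0.0]
wrist_force: [0.2, 0.7, -0.2]
opening: 0.371
```

Call:
send_rows(
  steps=[
    {"xyz":[0,0,0],"angular":[0,0,0],"gripper":1},
    {"xyz":[0,0,0],"angular":[0,0,0],"gripper":1},
  ],
)

```text
t: 4.13
eef_pos: [0.5177, -0.0009, 0.3]
orientation: [-2.606, -1.753, -0.0]
wrist_force: [-0.0, -0.2, -0.1]
opening: 0.375
```

```bash
python3 -c "
from h import *
c=cap('wrist','w4');show();crop(c,180,60,380,350,'pics/w4c.png',2)"
```

```text
t 4.183 pos [0.5177 0.     0.2999] psi 67.94 tilt [-0.0004  0.0006] F [ 0.8  -0.29 -0.93] M [-0.054  0.08  -0.002] open 0.373 q [-2.160e-01  2.980e-01  1.758e+00  1.000e-03  1.086e+00  1.690e-01]
```

View pics/w4.png

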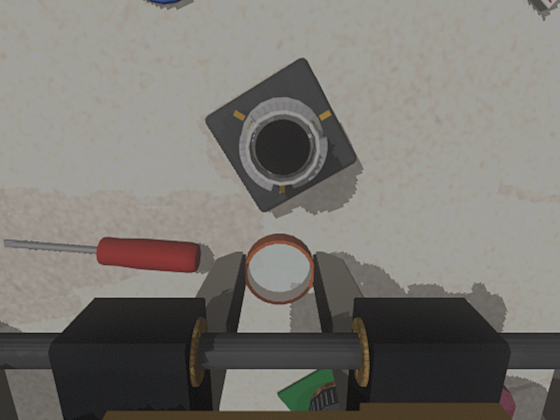

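```bash
python3 -c "
from h import *
c=load('w4');crop(c,230,95,340,205,'pics/w4c.png',7)
crop(c,200,50,360,215,'pics/w4d.png',4)"
```

```text
(no output)
```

View pics/w4c.png

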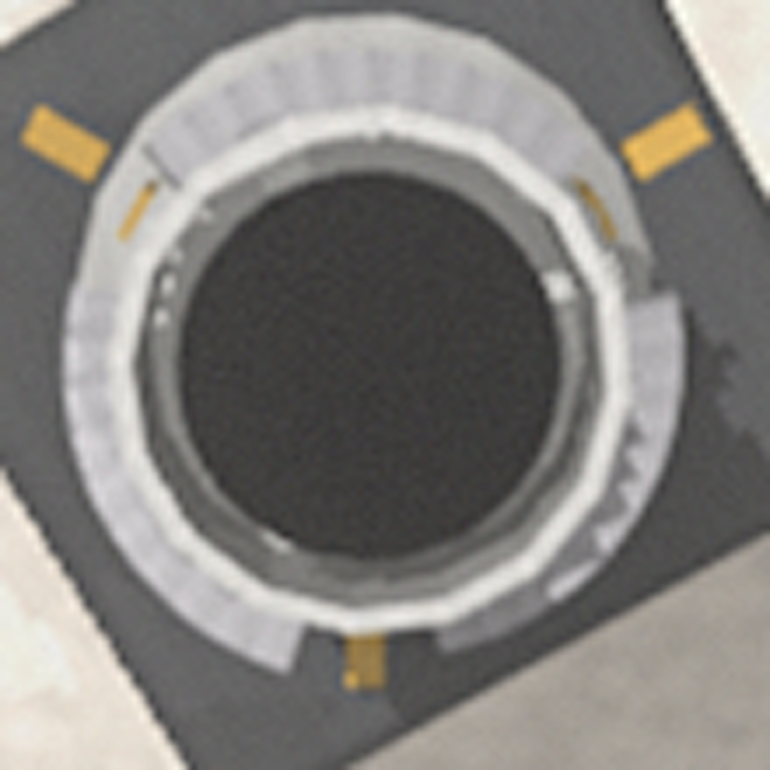

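View pics/w4d.png

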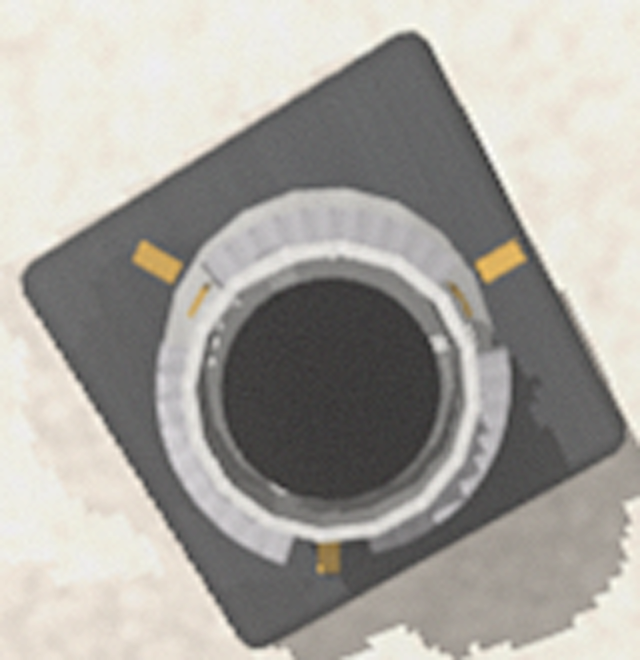

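```bash
python3 -c "
from h import *
c=load('w4');f=lambda x,y:((x+.5)/7-.5+230,(y+.5)/7-.5+95)
m=px2w(c,*f(372.5,370),z=.075); print('mouth',m)
for e in [(115,370),(630,370),(372,108),(372,632)]: print(np.linalg.norm(px2w(c,*f(*e),z=.075)-m)*1e3)
for p in [(66,143),(668,143)]:
    q=px2w(c,*f(*p),z=.024)-m; print(np.degrees(np.arctan2(q[1],q[0])),np.linalg.norm(q[:2]), px2w(c,*f(*p)))
g=lambda x,y:((x+.5)/4-.5+200,(y+.5)/4-.5+50)
P=[px2w(c,*g(*p),z=.024) for p in [(22,275),(412,30),(630,440),(250,648)]]
print(np.mean(P,0)); 
for i in range(4):
    d=P[(i+1)%4]-P[i]; print(np.degrees(np.arctan2(d[1],d[0])), np.linalg.norm(d))
for z in (.067,.07,.075):
  for p in [(295,650),(440,640)]:
    q=px2w(c,*f(*p),z=z)-m; print(z,np.degrees(np.arctan2(q[1],q[0])))
"
```

```text
mouth [0.54079361 0.05164403 0.075     ]
21.390796349144203
21.38832077287271
20.90275463143782
22.24790990281095
129.03505456519554 0.034845123643715815 [0.51880596 0.07871654 0.02362769]
6.783311546591785 0.034649153419005624 [0.57514563 0.05577401 0.02450946]
[0.54050549 0.05159698 0.024     ]
8.160170478077163 0.07924765539758194
-81.34104117310139 0.08072558015742919
-172.5728620868388 0.08086946097744788
97.50415314193197 0.0796931428188248
0.067 -126.92201062439591
0.067 -98.18527488691342
0.07 -127.17442737547634
0.07 -98.06307402484728
0.075 -127.62658017455104
0.075 -97.84347512287046
```

```bash
cat >> h.py <<'E'
def circ(c,pts,z,k,x0,y0):
    W=np.array([px2w(c,(x+.5)/k-.5+x0,(y+.5)/k-.5+y0,z=z)[:2] for x,y in pts])
    A=np.c_[2*W,np.ones(len(W))]; s=np.linalg.lstsq(A,(W**2).sum(1),rcond=None)[0]
    r=np.sqrt(s[2]+s[0]**2+s[1]**2); print("centre",s[:2].round(5),"r mm",(r*1e3).round(2),"res",((np.linalg.norm(W-s[:2],axis=1)-r)*1e3).round(2)); return s[:2]
E
python3 -c "
from h import *
c=load('w4')
circ(c,[(115,370),(630,370),(372,108),(372,632)],.075,7,230,95)
circ(c,[(137,370),(605,370),(372,135),(372,605)],.075,7,230,95)
c=load('w3')
p=circ(c,[(264,205),(536,205),(400,83),(400,338)],.03,4,180,220)
R=Ro.from_rotvec(st()['orientation']); 
s_pos=np.array([.5087,.1977,.21]); a=np.radians(90.34); d=p-s_pos[:2]; print('tool x',d@[np.cos(a),np.sin(a)]*1e3,'y',d@[np.sin(a),-np.cos(a)]*1e3)
crop(load('w4'),235,225,325,315,'pics/w4e.png',8)
"
```

```text
centre [0.54054 0.05102] r mm 21.49 res [-0.09 -0.09  0.09  0.08]
centre [0.54047 0.05119] r mm 19.4 res [ 0.05  0.05 -0.05 -0.05]
centre [0.50818 0.1974 ] r mm 17.54 res [-0.31 -0.31  0.33  0.28]
tool x -0.29199846153511827 y -0.5236398011566159
```

View pics/w4e.png

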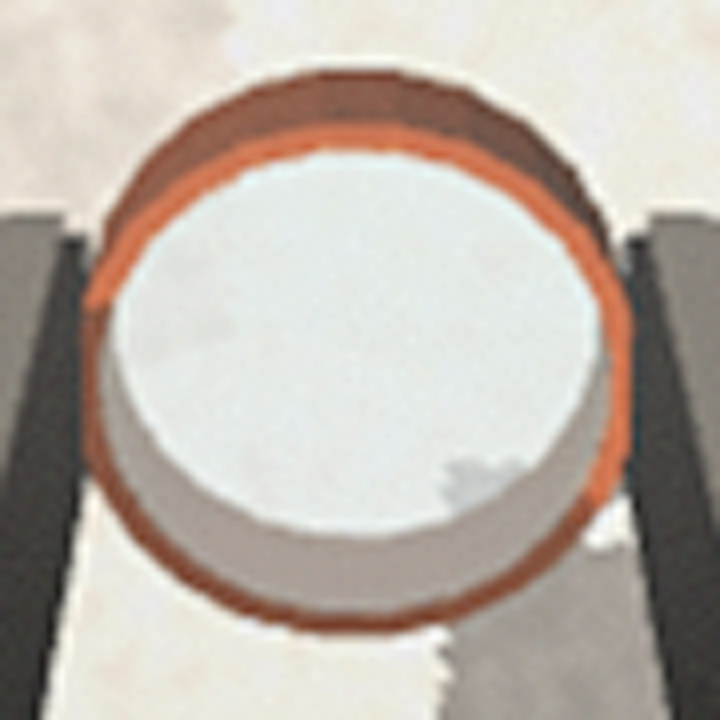

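```bash
python3 -c "
from h import *
c=load('w4'); s=st(); R=Ro.from_rotvec(s['orientation'])
for z in (.115,.118,.12,.122):
    print(z); p=circ(c,[(83,345),(632,345),(357,122),(357,635)],z,8,235,225)
    print(R.inv().apply(np.r_[p,z]-s['eef_pos'])*1e3)
"
```

```text
0.115
centre [ 0.51617 -0.00333] r mm 18.29 res [-0.21 -0.21  0.24  0.17]
[-3.73303503e+00 -3.11104122e-02  1.84915552e+02]
0.118
centre [ 0.51675 -0.00191] r mm 17.95 res [-0.21 -0.21  0.24  0.17]
[-2.19629565e+00 -2.99755491e-02  1.81916165e+02]
0.12
centre [ 0.51713 -0.00096] r mm 17.73 res [-0.2  -0.2   0.23  0.17]
[-1.17180274e+00 -2.92189737e-02  1.79916574e+02]
0.122
centre [ 5.1752e-01 -2.0000e-05] r mm 17.51 res [-0.2  -0.2   0.23  0.17]
[-1.47309819e-01 -2.84623983e-02  1.77916982e+02]
```

```bash
python3 -c "
from h import *
show(); to(.5408,.0513,.280,68)"
```

```text
t 4.183 pos [0.5177 0.     0.2999] psi 67.94 tilt [-0.0004  0.0006] F [ 0.8  -0.29 -0.93] M [-0.054  0.08  -0.002] open 0.373 q [-2.160e-01  2.980e-01  1.758e+00  1.000e-03  1.086e+00  1.690e-01]
xyz [56.2  2.2 19.9] ang [-0.0006 -0.0004 -0.001 ]
```

Call:
send_rows(
  steps=[
    {"xyz":[28,1,0],"angular":[0,0,0],"gripper":1},
    {"xyz":[50,2,5],"angular":[0,0,0],"gripper":1},
    {"xyz":[56.2,2.2,12],"angular":[0,0,0],"gripper":1},
    {"xyz":[56.2,2.2,20],"angular":[0,0,0],"gripper":1},
    {"xyz":[56.2,2.2,20],"angular":[0,0,0],"gripper":1},
    {"xyz":[56.2,2.2,20],"angular":[0,0,0],"gripper":1},
    {"xyz":[56.2,2.2,20],"angular":[0,0,0],"gripper":1},
  ],
)

```text
t: 4.77
eef_pos: [0.5406, 0.0507, 0.2798]
orientation: [-2.604, -1.756, 0.001]
wrist_force: [-0.4, 0.4, 0.2]
opening: 0.378
```

```bash
python3 -c "
from h import *
show(); to(.5408,.0513,.2625,68)
c=cap('side','s5'); show(); crop(c,215,165,305,245,'pics/s5c.png',8)
c=cap('top','t5'); crop(c,215,185,285,255,'pics/t5c.png',8)"
```

```text
t 4.767 pos [0.5406 0.0507 0.2798] psi 67.99 tilt [-0.0008 -0.0002] F [-0.45  0.36  0.18] M [-0.1    0.116 -0.   ] open 0.378 q [-0.112  0.363  1.719 -0.     1.061  0.272]
xyz [ 0.6  0.  17.3] ang [-0.0007  0.0004 -0.0002]
t 4.817 pos [0.5407 0.0506 0.2801] psi 67.97 tilt [-0.0002 -0.0002] F [-0.58  0.2   0.03] M [-0.038  0.106 -0.017] open 0.377 q [-0.112  0.362  1.719 -0.     1.061  0.273]
```

View pics/s5c.png

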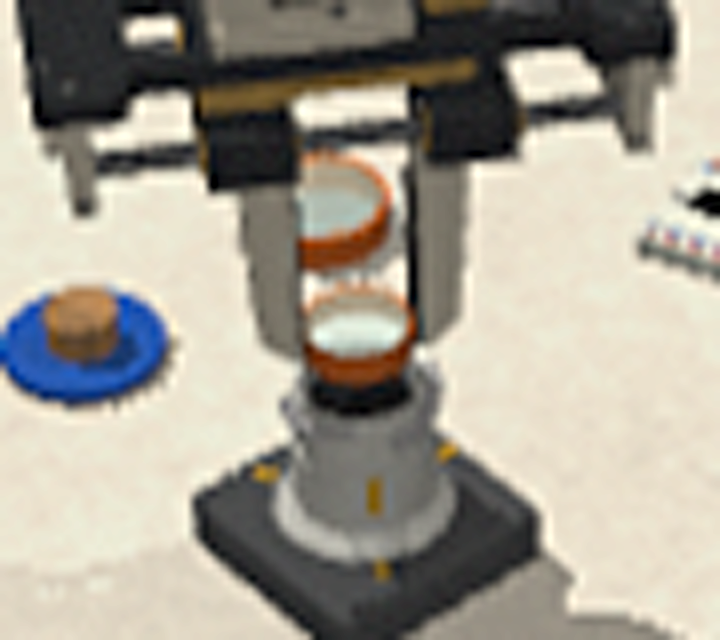

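Side view: held lens centre at crop u≈360, bore centre ≈361, so it is aligned. Descending with force checks.

Call:
send_rows(
  steps=[
    {"xyz":[0.6,0,5],"angular":[0,0,0],"gripper":1},
    {"xyz":[0.6,0,9],"angular":[0,0,0],"gripper":1},
    {"xyz":[0.6,0,12],"angular":[0,0,0],"gripper":1},
    {"xyz":[0.6,0,14],"angular":[0,0,0],"gripper":1},
    {"xyz":[0.6,0,14],"angular":[0,0,0],"gripper":1},
  ],
)

```text
t: 5.28
eef_pos: [0.5409, 0.0515, 0.2653]
orientation: [-2.604, -1.756, 0.001]
wrist_force: [-0.5, 0.1, 0.7]
opening: 0.375
```

```bash
python3 -c "
from h import *
show(); to(.5408,.0513,.2625,68)"
```

```text
t 5.283 pos [0.5409 0.0515 0.2653] psi 67.99 tilt [-0.0012  0.0001] F [-0.45  0.14  0.68] M [-0.108  0.097  0.035] open 0.375 q [-0.11   0.381  1.733 -0.     1.029  0.274]
xyz [-0.3 -0.   2.8] ang [-0.0011  0.0004 -0.0002]
```

Call:
send_rows(
  steps=[
    {"xyz":[-0.2,0,1.5],"angular":[0,0,0],"gripper":1},
    {"xyz":[-0.2,0,2.5],"angular":[0,0,0],"gripper":1},
    {"xyz":[-0.2,0,3],"angular":[0,0,0],"gripper":1},
    {"xyz":[-0.2,0,3],"angular":[0,0,0],"gripper":1},
  ],
)

```text
t: 5.62
eef_pos: [0.541, 0.0515, 0.2629]
orientation: [-2.604, -1.757, 0.0]
wrist_force: [-0.1, -0.4, 0.2]
opening: 0.373
```

```bash
python3 -c "
from h import *
show()
c=cap('wrist','w6'); show(); crop(c,190,200,370,340,'pics/w6c.png',4)
c=cap('side','s6'); crop(c,215,165,305,245,'pics/s6c.png',8)"
```

```text
t 5.617 pos [0.541  0.0515 0.2629] psi 68.0 tilt [-0.0001  0.    ] F [-0.08 -0.43  0.18] M [-0.104  0.05  -0.006] open 0.373 q [-0.11   0.384  1.736  0.     1.022  0.274]
t 5.667 pos [0.5411 0.0515 0.263 ] psi 68.0 tilt [ 0. -0.] F [-0.26 -0.17 -0.98] M [-0.091  0.065 -0.022] open 0.373 q [-0.11   0.384  1.736 -0.     1.022  0.274]
```

View pics/w6c.png

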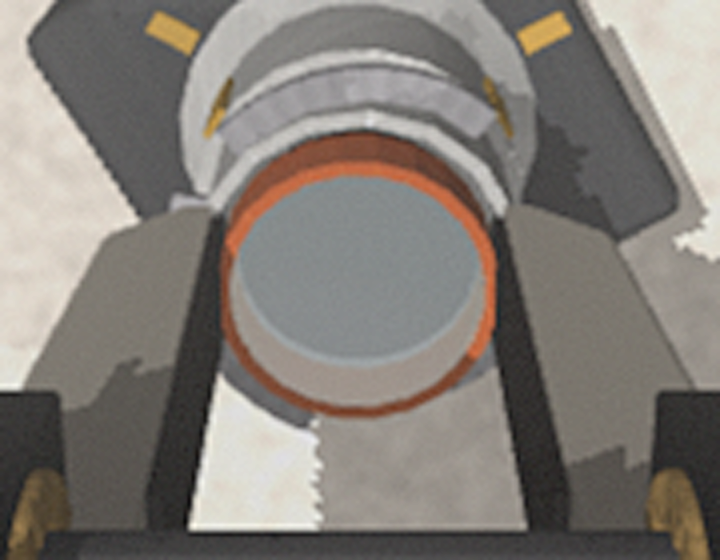

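View pics/s6c.png

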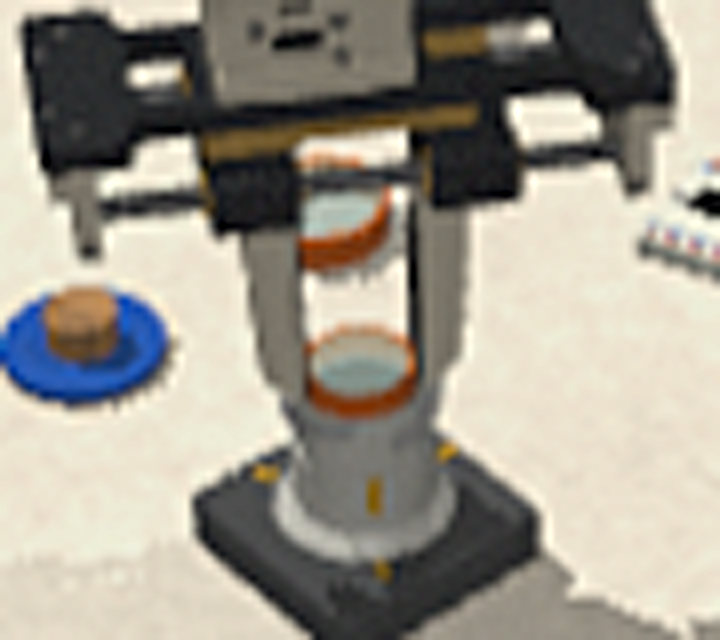

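No contact force and the lens's rear wall disappears behind the neck rim, so it is inside the bore. A little lower, then release.

Call:
send_rows(
  steps=[
    {"xyz":[-0.2,0,1.2],"angular":[0,0,0],"gripper":1},
    {"xyz":[-0.2,0,1.2],"angular":[0,0,0],"gripper":1},
    {"xyz":[-0.2,0,1.2],"angular":[0,0,0],"gripper":-0.1},
    {"xyz":[-0.2,0,1.2],"angular":[0,0,0],"gripper":-0.1},
    {"xyz":[-0.2,0,1.2],"angular":[0,0,0],"gripper":-0.1},
    {"xyz":[-0.2,0,1.2],"angular":[0,0,0],"gripper":-0.1},
    {"xyz":[-0.2,0,1.2],"angular":[0,0,0],"gripper":-0.1},
  ],
)

```text
t: 6.3
eef_pos: [0.541, 0.0513, 0.2619]
orientation: [2.604, 1.757, 0.0]
wrist_force: [0.9, 0.2, 0.2]
opening: 0.551
```

```bash
python3 -c "
from h import *
show()
c=cap('wrist','w7'); show(); crop(c,190,200,370,340,'pics/w7c.png',4)"
```

```text
t 6.3 pos [0.541  0.0513 0.2619] psi 68.0 tilt [ 0.0001 -0.    ] F [0.88 0.18 0.24] M [-0.07   0.061 -0.028] open 0.551 q [-0.111  0.385  1.737 -0.     1.019  0.273]
t 6.35 pos [0.541  0.0513 0.2618] psi 68.0 tilt [ 0. -0.] F [ 0.97 -1.6   0.32] M [-0.029  0.113 -0.023] open 0.547 q [-0.111  0.385  1.737 -0.     1.019  0.273]
```

View pics/w7c.png

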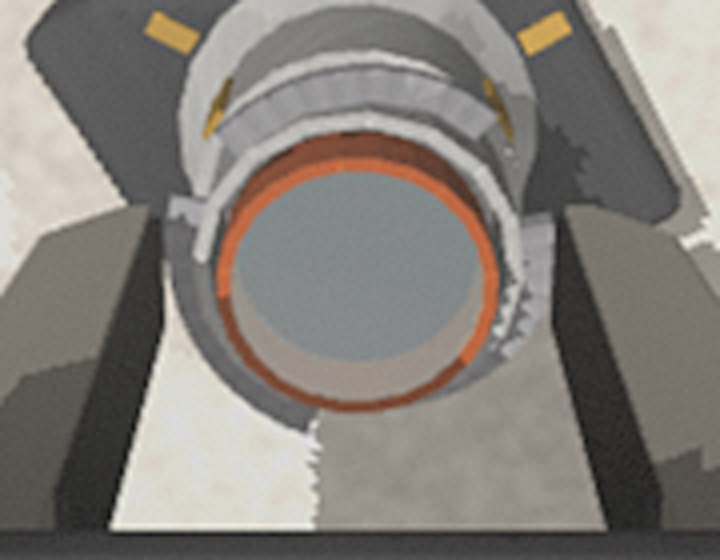

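Call:
send_rows(
  steps=[
    {"xyz":[0,0,-10],"angular":[0,0,0],"gripper":-0.1},
    {"xyz":[0,0,-40],"angular":[0,0,0],"gripper":-1},
    {"xyz":[-28,-2,-60],"angular":[0,0,0],"gripper":-1},
    {"xyz":[-50,-2,-60],"angular":[0,0,0],"gripper":-1},
    {"xyz":[-50,-2,-60],"angular":[0,0,0],"gripper":-1},
    {"xyz":[-50,-2,-60],"angular":[0,0,0],"gripper":-1},
  ],
)

```text
t: 6.85
eef_pos: [0.5203, 0.005, 0.3228]
orientation: [2.606, 1.754, 0.002]
wrist_force: [0.8, 0.0, -0.1]
opening: 0.859
```

```bash
python3 -c "
from h import *
c=cap('wrist','w8'); show(); crop(c,220,95,340,215,'pics/w8c.png',6)
to(.4927,-.213,.30,90)"
```

```text
t 6.9 pos [0.5204 0.0056 0.3223] psi 67.92 tilt [0.0006 0.0004] F [0.49 0.   1.04] M [-0.056  0.064 -0.037] open 0.903 q [-2.040e-01  2.780e-01  1.724e+00  1.000e-03  1.139e+00  1.810e-01]
xyz [-213.    56.5   22.2] ang [ 0.0005 -0.0005 -0.3853]
```

View pics/w8c.png

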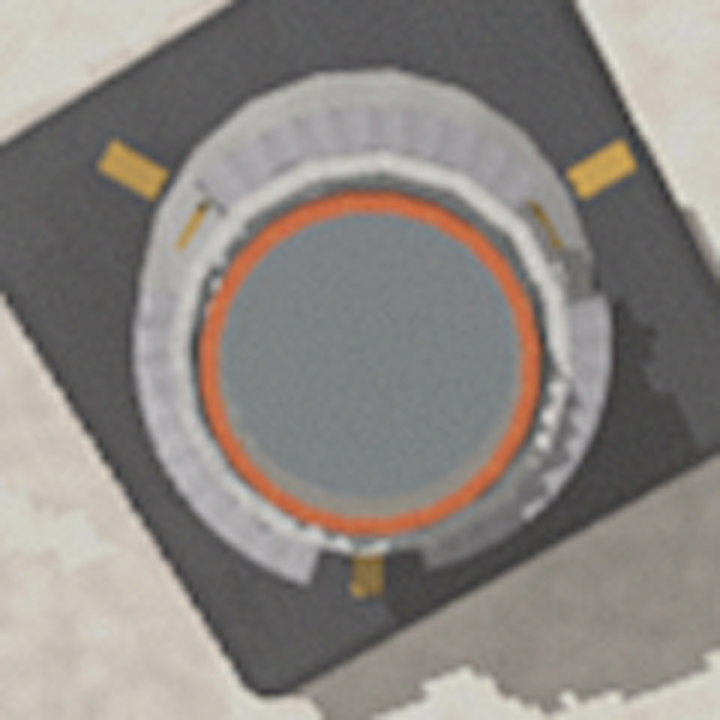

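Call:
send_rows(
  steps=[
    {"xyz":[-40,10,5],"angular":[0,0,-0.1],"gripper":-1},
    {"xyz":[-80,20,10],"angular":[0,0,-0.2],"gripper":-1},
    {"xyz":[-120,32,22],"angular":[0,0,-0.3],"gripper":-1},
    {"xyz":[-160,45,22],"angular":[0,0,-0.385],"gripper":-1},
    {"xyz":[-195,52,22],"angular":[0,0,-0.385],"gripper":-1},
    {"xyz":[-213,56.5,22],"angular":[0,0,-0.385],"gripper":-1},
    {"xyz":[-213,56.5,22],"angular":[0,0,-0.385],"gripper":-1},
    {"xyz":[-213,56.5,22],"angular":[0,0,-0.385],"gripper":-1},
  ],
)

```text
t: 7.57
eef_pos: [0.4931, -0.2132, 0.2992]
orientation: [-2.221, -2.219, -0.001]
wrist_force: [-0.5, 1.0, 0.4]
opening: 0.998
```

```bash
python3 -c "
from h import *
c=cap('wrist','w9'); show(); crop(c,225,155,335,265,'pics/w9c.png',7)"
```

```text
t 7.617 pos [ 0.4932 -0.2122  0.2993] psi 90.03 tilt [-0.0009  0.0015] F [ 0.2   0.38 -0.06] M [-0.048  0.076 -0.014] open 1.001 q [-6.140e-01  3.310e-01  1.712e+00  1.000e-03  1.101e+00 -6.150e-01]
```

View pics/w9.png

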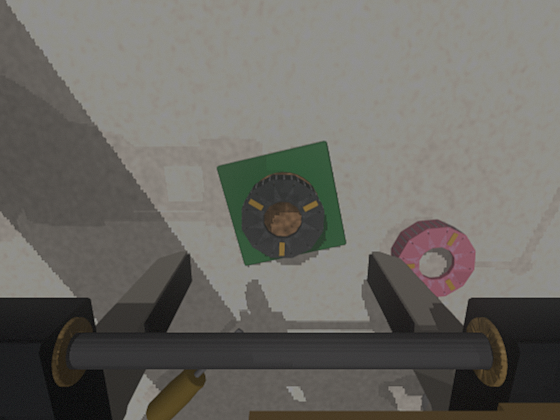

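View pics/w9c.png

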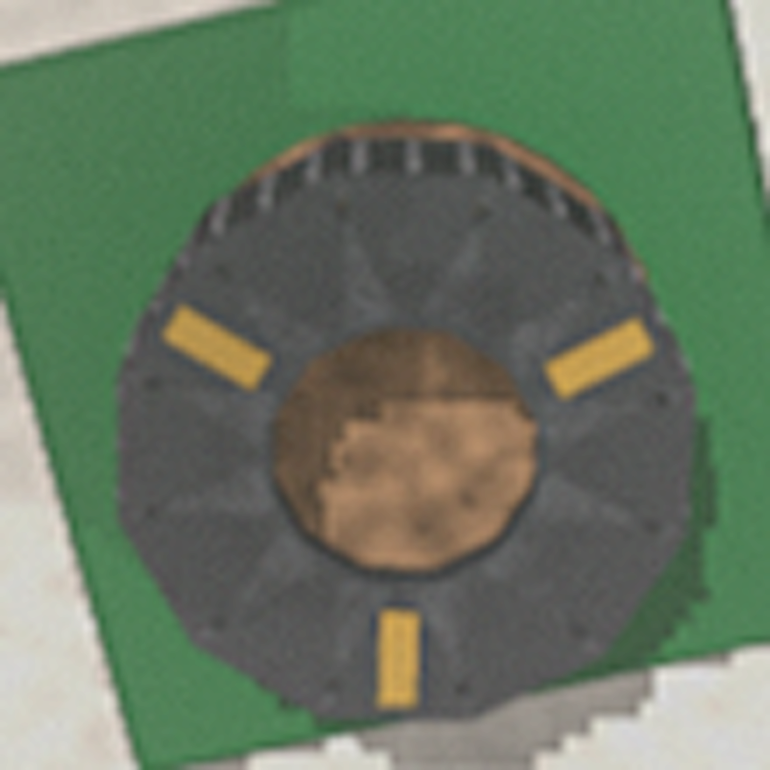

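```bash
python3 -c "
from h import *
c=load('w9');k=(7,225,155)
p=circ(c,[(119,447),(693,455),(405,172),(400,718)],.03,*k)
p2=circ(c,[(272,450),(538,450),(405,328),(405,573)],.03,*k)
for x,y in [(217,347),(600,357),(399,658)]:
    q=px2w(c,(x+.5)/7-.5+225,(y+.5)/7-.5+155,z=.03)[:2]
    for pp in (p,p2): d=q-pp; print(np.degrees(np.arctan2(d[1],d[0])).round(2),np.linalg.norm(d).round(4),end=' ')
    print()
for x,y in [(180,450),(640,480),(405,250)]: print(px2w(c,x/7+225,y/7+155).round(4))
print('green',px2w(c,x0:=235,200).round(4), px2w(c,330,200).round(4))
"
```

```text
centre [ 0.4948  -0.21423] r mm 30.86 res [-0.02 -0.01  0.02  0.01]
centre [ 0.49469 -0.214  ] r mm 14.08 res [ 0.21  0.21 -0.22 -0.21]
149.07 0.0234 149.42 0.0232 
27.83 0.0233 27.2 0.0233 
-91.81 0.0237 -91.52 0.0239 
[ 0.4708 -0.2142  0.0295]
[ 0.5204 -0.2177  0.0294]
[ 0.495  -0.1922  0.0292]
green [ 0.4562 -0.2058  0.0047] [ 0.5338 -0.2061  0.0039]
```

```bash
python3 -c "
from h import *
show(); to(.4948,-.2142,.2,88.35)"
```

```text
t 7.617 pos [ 0.4932 -0.2122  0.2993] psi 90.03 tilt [-0.0009  0.0015] F [ 0.2   0.38 -0.06] M [-0.048  0.076 -0.014] open 1.001 q [-6.140e-01  3.310e-01  1.712e+00  1.000e-03  1.101e+00 -6.150e-01]
xyz [-2.1  1.7 99.3] ang [-0.0009 -0.0015  0.0293]
```

Call:
send_rows(
  steps=[
    {"xyz":[-1.5,2,35],"angular":[0,0,0.029],"gripper":-1},
    {"xyz":[-1.5,2,65],"angular":[0,0,0.029],"gripper":-1},
    {"xyz":[-1.5,2,88],"angular":[0,0,0.029],"gripper":-1},
    {"xyz":[-1.5,2,95],"angular":[0,0,0.029],"gripper":-1},
    {"xyz":[-1.5,2,95],"angular":[0,0,0.029],"gripper":-1},
    {"xyz":[-1.5,2,95],"angular":[0,0,0.029],"gripper":-1},
  ],
)

```text
t: 8.12
eef_pos: [0.4956, -0.2135, 0.2053]
orientation: [-2.25, -2.192, -0.0]
wrist_force: [1.3, 0.4, -0.0]
opening: 1.0
```

```bash
python3 -c "
from h import *
c=cap('wrist','w10');show(); to(.4948,-.2142,.2,88.35);crop(c,180,210,380,350,'pics/w10c.png',4)"
```

```text
t 8.167 pos [ 0.4959 -0.2139  0.2061] psi 88.47 tilt [ 0.0016 -0.0009] F [ 0.33 -0.41  0.3 ] M [-0.066  0.071 -0.041] open 1.001 q [-0.614  0.456  1.796  0.     0.888 -0.587]
xyz [-0.3 -1.1  6.1] ang [0.0016 0.0009 0.0022]
```

View pics/w10c.png

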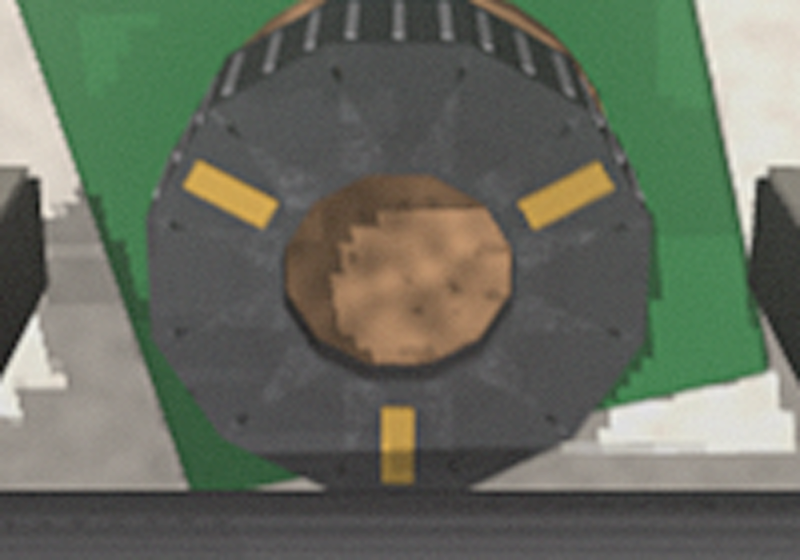

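```bash
python3 -c "
from h import *
c=load('w10');k=(4,180,210)
circ(c,[(285,265),(514,265),(400,175),(400,367)],.03,*k)
circ(c,[(150,260),(652,260),(400,45),(398,490)],.03,*k)"
```

```text
centre [ 0.49507 -0.21389] r mm 13.66 res [ 0.48  0.49 -0.55 -0.46]
centre [ 0.49523 -0.21473] r mm 30.76 res [ 0.24  0.23 -0.26 -0.22]
```

Call:
send_rows(
  steps=[
    {"xyz":[-0.3,-0.8,3],"angular":[0,0,0],"gripper":-1},
    {"xyz":[-0.3,-0.8,6],"angular":[0,0,0],"gripper":-1},
    {"xyz":[-0.3,-0.8,6],"angular":[0,0,0],"gripper":-1},
    {"xyz":[-0.3,-0.8,6],"angular":[0,0,0],"gripper":0},
  ],
)

```text
t: 8.5
eef_pos: [0.4942, -0.2149, 0.1992]
orientation: [2.252, 2.19, 0.0]
wrist_force: [0.4, -0.1, 0.0]
opening: 0.965
```

```bash
python3 -c "
from h import *
show(); to(.4948,-.2142,.2,88.35)"
```

```text
t 8.5 pos [ 0.4942 -0.2149  0.1992] psi 88.39 tilt [ 0.0005 -0.0004] F [ 0.37 -0.1   0.05] M [-0.034  0.038 -0.042] open 0.965 q [-0.617  0.464  1.803 -0.     0.873 -0.589]
xyz [ 0.7  0.6 -0.8] ang [0.0005 0.0003 0.0006]
```

Ring centre (0.495, −0.2143) is confirmed from two heights. Close on the flats.

Call:
send_rows(
  steps=[
    {"xyz":[0.5,0.6,-0.6],"angular":[0,0,0],"gripper":1},
    {"xyz":[0.5,0.6,-0.6],"angular":[0,0,0],"gripper":1},
    {"xyz":[0.5,0.6,-0.6],"angular":[0,0,0],"gripper":1},
    {"xyz":[0.5,0.6,-0.6],"angular":[0,0,0],"gripper":1},
    {"xyz":[0.5,0.6,-0.6],"angular":[0,0,0],"gripper":1},
    {"xyz":[0.5,0.6,-0.6],"angular":[0,0,0],"gripper":1},
    {"xyz":[0.5,0.6,-0.6],"angular":[0,0,0],"gripper":1},
  ],
)

```text
t: 9.08
eef_pos: [0.4948, -0.2143, 0.1995]
orientation: [2.252, 2.19, 0.0]
wrist_force: [0.7, 0.5, 0.6]
opening: 0.663
```

```bash
python3 -c "
from h import *
c=cap('wrist','w11');show();crop(c,180,210,380,350,'pics/w11c.png',4)"
```

```text
t 9.133 pos [ 0.4949 -0.2143  0.1995] psi 88.4 tilt [ 0.0002 -0.0002] F [-0.13  0.28  0.2 ] M [-0.111  0.098  0.038] open 0.664 q [-0.616  0.465  1.802 -0.     0.875 -0.588]
```

View pics/w11c.png

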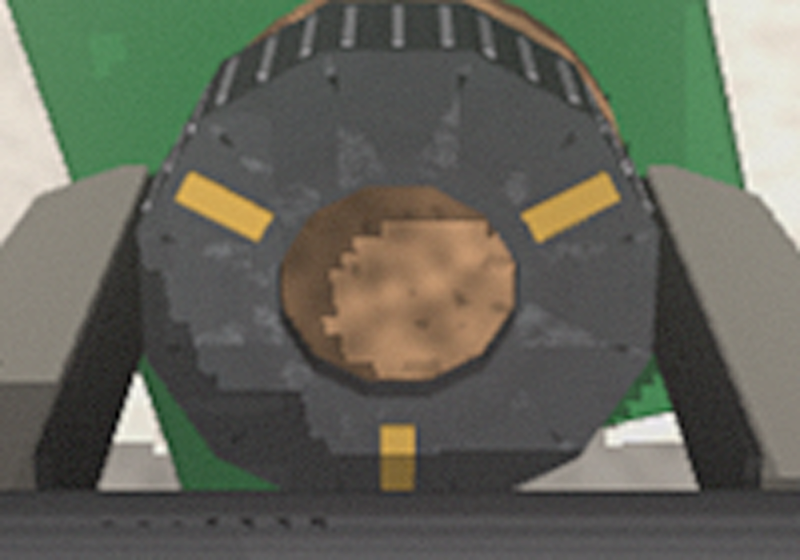

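```bash
python3 -c "
from h import *
c=load('w11');k=(4,180,210); s=st(); R=Ro.from_rotvec(s['orientation'])
p=circ(c,[(281,280),(518,280),(400,187),(400,382)],.03,*k); print(R.inv().apply(np.r_[p,.03]-s['eef_pos'])*1e3)
c=load('w8')
for z in (.078,.08,.082): circ(c,[(199,360),(541,360),(372,192),(372,534)],z,6,220,95)
crop(c,230,105,330,205,'pics/w8d.png',8)
print(s['q'])
to(.5405,.0511,.30,67.9)
"
```

```text
centre [ 0.49435 -0.21351] r mm 13.55 res [ 0.57  0.58 -0.64 -0.56]
[  0.836489    -0.56944471 169.48398053]
centre [0.54011 0.05067] r mm 18.28 res [ 0.03  0.03 -0.03 -0.03]
centre [0.5402  0.05093] r mm 18.12 res [ 0.03  0.03 -0.03 -0.03]
centre [0.54029 0.0512 ] r mm 17.96 res [ 0.03  0.03 -0.03 -0.03]
[-6.15653979e-01  4.64591151e-01  1.80203027e+00 -2.59371923e-05
  8.74727438e-01 -5.87625741e-01]
xyz [ 266.6   38.2 -100.5] ang [2.000e-04 1.000e-04 3.577e-01]
```

View pics/w8d.png

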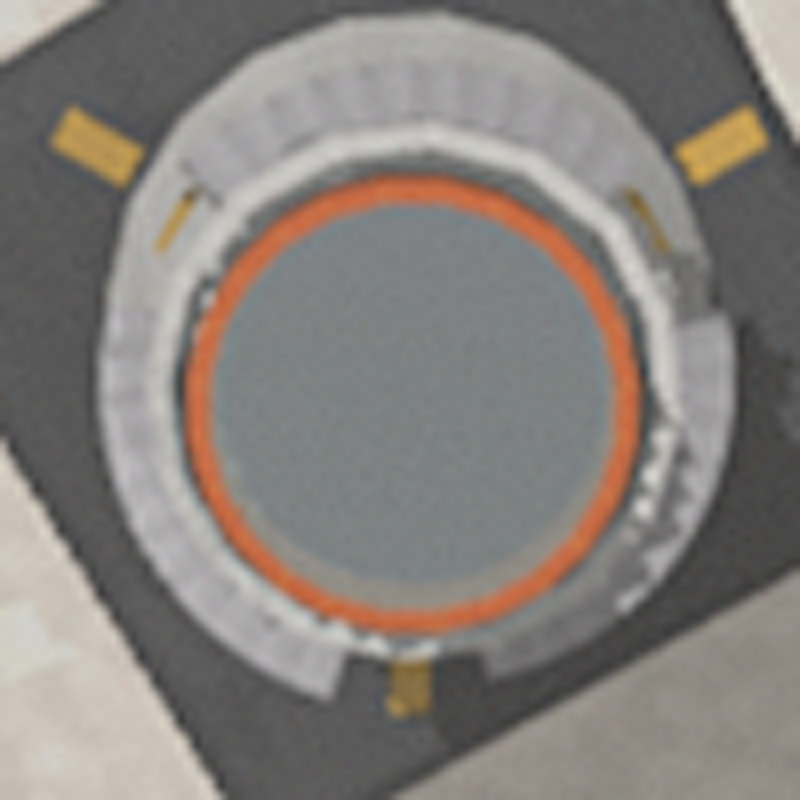

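Call:
send_rows(
  steps=[
    {"xyz":[0,0,-30],"angular":[0,0,0],"gripper":1},
    {"xyz":[5,1,-70],"angular":[0,0,0.05],"gripper":1},
    {"xyz":[40,6,-100],"angular":[0,0,0.15],"gripper":1},
    {"xyz":[80,12,-105],"angular":[0,0,0.25],"gripper":1},
    {"xyz":[120,17,-105],"angular":[0,0,0.35],"gripper":1},
    {"xyz":[160,23,-105],"angular":[0,0,0.358],"gripper":1},
    {"xyz":[200,28,-105],"angular":[0,0,0.358],"gripper":1},
    {"xyz":[235,34,-105],"angular":[0,0,0.358],"gripper":1},
  ],
)

```text
t: 9.8
eef_pos: [0.5349, 0.0222, 0.3045]
orientation: [-2.606, -1.754, -0.0]
wrist_force: [0.1, -0.0, 0.3]
opening: 0.663
```

```bash
python3 -c "
from h import *
show(); to(.5404,.0508,.30,67.9)"
```

```text
t 9.8 pos [0.5349 0.0222 0.3045] psi 67.9 tilt [-0.0002  0.0004] F [ 0.06 -0.02  0.33] M [-0.064  0.1   -0.058] open 0.663 q [-0.167  0.322  1.71   0.     1.11   0.218]
xyz [28.6 -5.7  4.5] ang [-0.0004 -0.0003 -0.0001]
```

Call:
send_rows(
  steps=[
    {"xyz":[20,-4,2],"angular":[0,0,0],"gripper":1},
    {"xyz":[30,-5.7,4.5],"angular":[0,0,0],"gripper":1},
    {"xyz":[30,-5.7,4.5],"angular":[0,0,0],"gripper":1},
    {"xyz":[30,-5.7,4.5],"angular":[0,0,0],"gripper":1},
    {"xyz":[30,-5.7,4.5],"angular":[0,0,0],"gripper":1},
  ],
)

```text
t: 10.22
eef_pos: [0.5413, 0.0484, 0.2997]
orientation: [2.607, 1.753, -0.001]
wrist_force: [-0.5, 0.2, -0.0]
opening: 0.666
```

```bash
python3 -c "
from h import *
show(); c=cap('side','s12'); crop(c,215,155,305,235,'pics/s12c.png',8)
c=cap('wrist','w12'); crop(c,180,150,380,350,'pics/w12c.png',3)
show();to(.5404,.0508,.275,67.9)"
```

```text
t 10.217 pos [0.5413 0.0484 0.2997] psi 67.83 tilt [-0.0006 -0.0006] F [-0.48  0.25 -0.01] M [-0.034  0.049  0.019] open 0.666 q [-1.160e-01  3.410e-01  1.695e+00 -1.000e-03  1.106e+00  2.710e-01]
t 10.317 pos [0.5414 0.0481 0.2999] psi 67.77 tilt [-0.0002 -0.0003] F [-0.5  -0.48 -0.07] M [-0.055  0.083 -0.064] open 0.659 q [-0.117  0.34   1.695 -0.     1.106  0.272]
xyz [ 2.2 -1.9 24.9] ang [-0.      0.0004 -0.0023]
```

View pics/s12c.png

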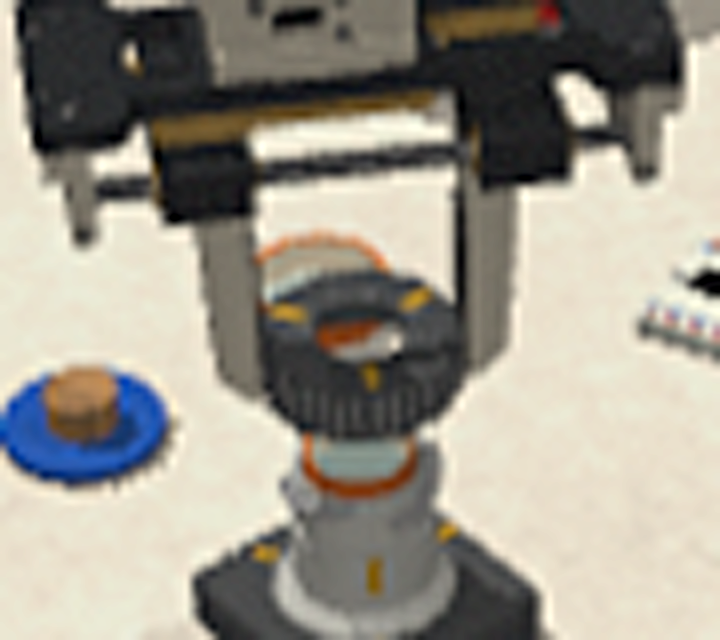

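View pics/w12c.png

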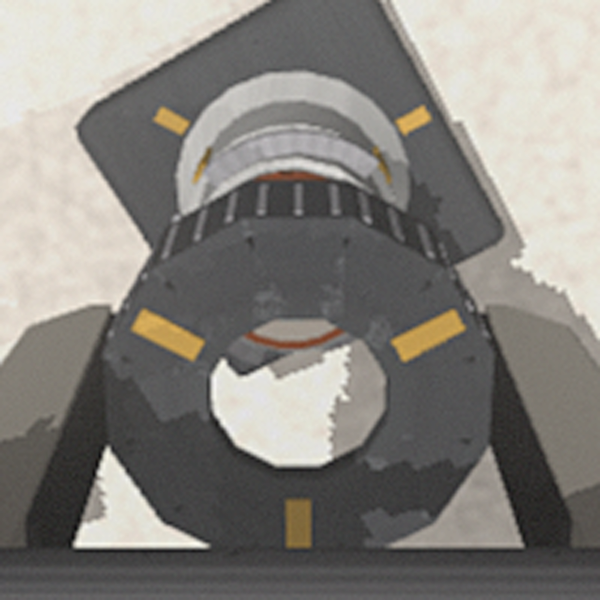

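Call:
send_rows(
  steps=[
    {"xyz":[2,-1.6,8],"angular":[0,0,-0.002],"gripper":1},
    {"xyz":[2,-1.6,16],"angular":[0,0,-0.002],"gripper":1},
    {"xyz":[2,-1.6,22],"angular":[0,0,-0.002],"gripper":1},
    {"xyz":[2,-1.6,22],"angular":[0,0,-0.002],"gripper":1},
    {"xyz":[2,-1.6,22],"angular":[0,0,-0.002],"gripper":1},
    {"xyz":[2,-1.6,22],"angular":[0,0,-0.002],"gripper":1},
  ],
)

```text
t: 10.82
eef_pos: [0.5407, 0.052, 0.2778]
orientation: [-2.605, -1.757, 0.0]
wrist_force: [0.3, 0.2, -0.4]
opening: 0.665
```

```bash
python3 -c "
from h import *
show(); to(.5404,.0508,.265,67.9)"
```

```text
t 10.817 pos [0.5407 0.052  0.2778] psi 67.99 tilt [-0.0002  0.    ] F [ 0.34  0.21 -0.38] M [-0.042  0.104 -0.017] open 0.665 q [-0.11   0.365  1.721  0.     1.056  0.275]
xyz [-1.2  0.1 12.8] ang [-0.0002  0.      0.0016]
```

Call:
send_rows(
  steps=[
    {"xyz":[-0.9,0,4],"angular":[0,0,0.001],"gripper":1},
    {"xyz":[-0.9,0,8],"angular":[0,0,0.001],"gripper":1},
    {"xyz":[-0.9,0,10],"angular":[0,0,0.001],"gripper":1},
    {"xyz":[-0.9,0,10],"angular":[0,0,0.001],"gripper":1},
  ],
)

```text
t: 11.15
eef_pos: [0.5401, 0.0513, 0.2673]
orientation: [-2.605, -1.755, 0.001]
wrist_force: [-0.4, -0.6, -0.6]
opening: 0.661
```

```bash
python3 -c "
from h import *
show(); c=cap('wrist','w13'); show(); to(.5404,.0508,.26,67.9); crop(c,180,150,380,350,'pics/w13c.png',4)"
```

```text
t 11.15 pos [0.5401 0.0513 0.2673] psi 67.94 tilt [-0.0011  0.0001] F [-0.37 -0.56 -0.63] M [-0.046  0.068 -0.026] open 0.661 q [-0.111  0.377  1.733 -0.     1.032  0.274]
t 11.2 pos [0.5402 0.0513 0.2676] psi 67.94 tilt [-0.0006  0.0001] F [-0.46  0.72 -1.36] M [-0.104  0.067  0.08 ] open 0.665 q [-0.111  0.377  1.733 -0.     1.033  0.274]
xyz [-0.4  0.4  7.6] ang [-0.0006  0.0002  0.0008]
```

View pics/w13c.png

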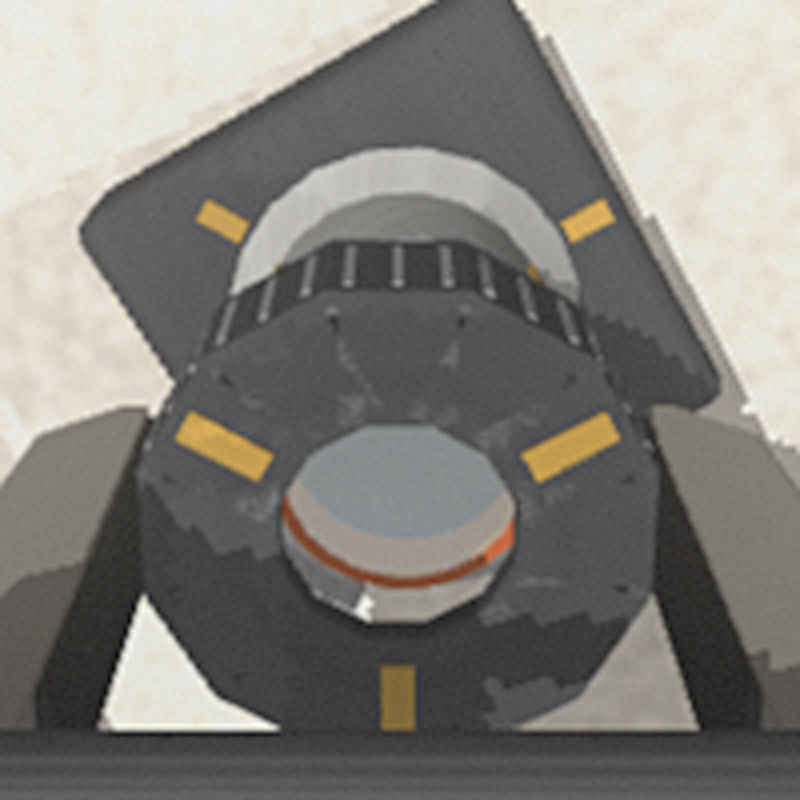

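```bash
python3 -c "
from h import *
c=load('w13'); g=lambda x,y:((x+.5)/4-.5+180,(y+.5)/4-.5+150)
A=px2w(c,*g(222,222),z=.024);B=px2w(c,*g(588,222),z=.024); a=np.radians(67.9)
n=np.array([np.sin(a),-np.cos(a)]); print(A,B,((A+B)/2)[:2]@n*1e3, np.array([.5402,.0513])@n*1e3, np.array([.5405,.0511])@n*1e3)
L=px2w(c,*g(141,470),z=.0976);Rr=px2w(c,*g(657,470),z=.0976); print(((L+Rr)/2)[:2]@n*1e3, np.linalg.norm(L-Rr))
c=load('w4');f=lambda x,y:((x+.5)/7-.5+230,(y+.5)/7-.5+95)
print(((px2w(c,*f(66,143),z=.024)+px2w(c,*f(668,143),z=.024))/2)[:2]@n*1e3)
c=load('w8');f=lambda x,y:((x+.5)/8-.5+230,(y+.5)/8-.5+105)
print(((px2w(c,*f(97,147),z=.024)+px2w(c,*f(722,147),z=.024))/2)[:2]@n*1e3)
"
```

```text
[0.5185988  0.07833882 0.024     ] [0.57503822 0.0554472  0.024     ] 481.47623110195985 481.21046169791714 481.56366513980646
480.49776918847414 0.06075660446987667
481.54253403457767
481.3582962513521
```

Call:
send_rows(
  steps=[
    {"xyz":[-0.3,0.7,0],"angular":[0,0,0.001],"gripper":1},
    {"xyz":[-0.3,0.7,2],"angular":[0,0,0.001],"gripper":1},
    {"xyz":[-0.3,0.7,4],"angular":[0,0,0.001],"gripper":1},
    {"xyz":[-0.3,0.7,5],"angular":[0,0,0.001],"gripper":1},
    {"xyz":[-0.3,0.7,5],"angular":[0,0,0.001],"gripper":1},
  ],
)

```text
t: 11.62
eef_pos: [0.5407, 0.0507, 0.2626]
orientation: [-2.606, -1.754, 0.001]
wrist_force: [-0.1, -0.4, -0.8]
opening: 0.664
```

```bash
python3 -c "
from h import *
show()"
```

```text
t 11.617 pos [0.5407 0.0507 0.2626] psi 67.88 tilt [-0.0006  0.0001] F [-0.05 -0.36 -0.83] M [-0.066  0.087  0.035] open 0.664 q [-0.112  0.384  1.737  0.     1.022  0.274]
```

Call:
send_rows(
  steps=[
    {"xyz":[0,0.2,1],"angular":[0,0,0],"gripper":1},
    {"xyz":[0,0.2,2],"angular":[0,0,0],"gripper":1},
    {"xyz":[0,0.2,3],"angular":[0,0,0],"gripper":1},
    {"xyz":[0,0.2,3],"angular":[0,0,0],"gripper":1},
  ],
)

```text
t: 11.95
eef_pos: [0.541, 0.0506, 0.2597]
orientation: [-2.606, -1.754, 0.0]
wrist_force: [-0.5, 0.1, -1.2]
opening: 0.662
```

```bash
python3 -c "
from h import *
show()"
```

```text
t 11.95 pos [0.541  0.0506 0.2597] psi 67.88 tilt [-0.0003  0.    ] F [-0.46  0.1  -1.19] M [ 0.01   0.095 -0.036] open 0.662 q [-0.112  0.388  1.739 -0.     1.015  0.274]
```

Call:
send_rows(
  steps=[
    {"xyz":[0,0,1],"angular":[0,0,0],"gripper":1},
    {"xyz":[0,0,2],"angular":[0,0,0],"gripper":1},
    {"xyz":[0,0,2],"angular":[0,0,0],"gripper":1},
  ],
)

```text
t: 12.2
eef_pos: [0.541, 0.0506, 0.2577]
orientation: [-2.606, -1.754, 0.0]
wrist_force: [0.8, 0.6, -0.6]
opening: 0.667
```

```bash
python3 -c "
from h import *
show()"
```

```text
t 12.2 pos [0.541  0.0506 0.2577] psi 67.89 tilt [-0.0003  0.    ] F [ 0.81  0.56 -0.61] M [-0.003  0.08  -0.051] open 0.667 q [-0.112  0.39   1.741 -0.     1.01   0.274]
```

Call:
send_rows(
  steps=[
    {"xyz":[0,0,0.7],"angular":[0,0,0],"gripper":1},
    {"xyz":[0,0,0.7],"angular":[0,0,0],"gripper":1},
    {"xyz":[0,0,0.7],"angular":[0,0,0],"gripper":1},
  ],
)

```text
t: 12.45
eef_pos: [0.541, 0.0506, 0.2572]
orientation: [-2.606, -1.754, 0.0]
wrist_force: [0.2, -0.8, -1.2]
opening: 0.66
```

```bash
python3 -c "
from h import *
show()"
```

```text
t 12.45 pos [0.541  0.0506 0.2572] psi 67.88 tilt [-0.0001  0.    ] F [ 0.19 -0.77 -1.17] M [-0.044  0.087  0.028] open 0.66 q [-0.112  0.391  1.742 -0.     1.009  0.274]
```

Call:
send_rows(
  steps=[
    {"xyz":[0,0,0.8],"angular":[0,0,0],"gripper":1},
    {"xyz":[0,0,0.8],"angular":[0,0,0],"gripper":1},
    {"xyz":[0,0,0.8],"angular":[0,0,0],"gripper":1},
  ],
)

```text
t: 12.7
eef_pos: [0.541, 0.0506, 0.2563]
orientation: [-2.606, -1.754, 0.0]
wrist_force: [1.5, 0.3, -0.4]
opening: 0.663
```

```bash
python3 -c "
from h import *
show()"
```

```text
t 12.7 pos [0.541  0.0506 0.2563] psi 67.88 tilt [-0.0002  0.    ] F [ 1.48  0.29 -0.44] M [-0.066  0.07  -0.019] open 0.663 q [-0.112  0.392  1.743 -0.     1.007  0.274]
```

Call:
send_rows(
  steps=[
    {"xyz":[0,0,0.8],"angular":[0,0,0],"gripper":1},
    {"xyz":[0,0,0.8],"angular":[0,0,0],"gripper":1},
    {"xyz":[0,0,0.8],"angular":[0,0,0],"gripper":1},
  ],
)

```text
t: 12.95
eef_pos: [0.541, 0.0506, 0.2556]
orientation: [-2.606, -1.754, 0.0]
wrist_force: [0.2, -1.4, -0.4]
opening: 0.664
```

```bash
python3 -c "
from h import *
show()
c=cap('wrist','w14'); crop(c,180,150,380,350,'pics/w14c.png',4)"
```

```text
t 12.95 pos [0.541  0.0506 0.2556] psi 67.89 tilt [-0.0001  0.    ] F [ 0.18 -1.43 -0.37] M [-0.103  0.1   -0.033] open 0.664 q [-0.112  0.393  1.743  0.     1.005  0.274]
```

View pics/w14c.png

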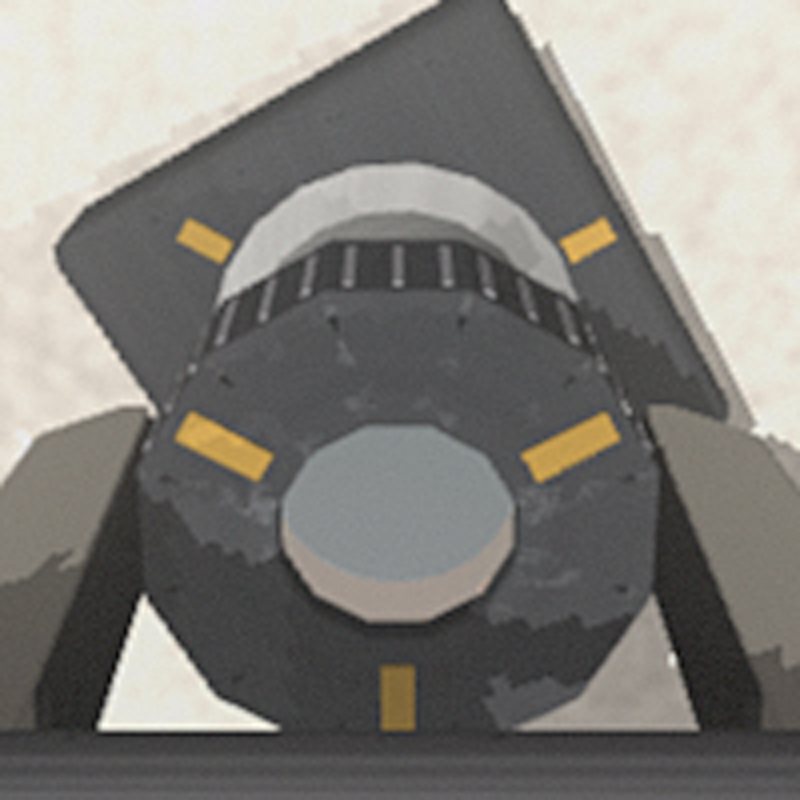

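Call:
send_rows(
  steps=[
    {"xyz":[0,0,0.6],"angular":[0,0,0],"gripper":1},
    {"xyz":[0,0,1],"angular":[0,0,0],"gripper":1},
    {"xyz":[0,0,1],"angular":[0,0,0],"gripper":1},
  ],
)

```text
t: 13.25
eef_pos: [0.541, 0.0506, 0.2545]
orientation: [-2.606, -1.754, 0.0]
wrist_force: [0.0, 0.3, -1.1]
opening: 0.663
```

```bash
python3 -c "
from h import *
show()"
```

```text
t 13.25 pos [0.541  0.0506 0.2545] psi 67.88 tilt [-0.0002  0.    ] F [ 0.01  0.34 -1.11] M [-0.074  0.099 -0.   ] open 0.663 q [-0.112  0.394  1.744  0.     1.003  0.274]
```

Call:
send_rows(
  steps=[
    {"xyz":[0,0,0.4],"angular":[0,0,0],"gripper":1},
    {"xyz":[0,0,0.6],"angular":[0,0,0],"gripper":1},
    {"xyz":[0,0,0.6],"angular":[0,0,0],"gripper":1},
  ],
)

```text
t: 13.5
eef_pos: [0.541, 0.0506, 0.254]
orientation: [-2.606, -1.754, 0.0]
wrist_force: [0.3, 0.2, -0.4]
opening: 0.664
```

```bash
python3 -c "
from h import *
show()"
```

```text
t 13.5 pos [0.541  0.0506 0.254 ] psi 67.88 tilt [-0.0001  0.    ] F [ 0.33  0.19 -0.37] M [-0.034  0.101  0.001] open 0.664 q [-0.112  0.395  1.745  0.     1.002  0.274]
```

Call:
send_rows(
  steps=[
    {"xyz":[0,0,0.5],"angular":[0,0,0],"gripper":1},
    {"xyz":[0,0,0.7],"angular":[0,0,0],"gripper":1},
    {"xyz":[0,0,0.7],"angular":[0,0,0],"gripper":1},
  ],
)

```text
t: 13.75
eef_pos: [0.5411, 0.0506, 0.2535]
orientation: [2.606, 1.754, 0.0]
wrist_force: [-1.0, -0.9, 1.6]
opening: 0.662
```

```bash
python3 -c "
from h import *
show()"
```

```text
t 13.75 pos [0.5411 0.0506 0.2535] psi 67.88 tilt [ 0.0001 -0.    ] F [-0.96 -0.93  1.63] M [-0.039  0.236 -0.001] open 0.662 q [-0.112  0.396  1.745 -0.     1.001  0.274]
```

Call:
send_rows(
  steps=[
    {"xyz":[0,0,0.4],"angular":[0,0,0],"gripper":1},
    {"xyz":[0,0,0.6],"angular":[0,0,0],"gripper":1},
    {"xyz":[0,0,0.6],"angular":[0,0,0],"gripper":1},
  ],
)

```text
t: 14.0
eef_pos: [0.541, 0.0506, 0.2531]
orientation: [2.606, 1.754, 0.0]
wrist_force: [-1.3, 0.3, 4.6]
opening: 0.664
```

```bash
python3 -c "
from h import *
show()"
```

```text
t 14.0 pos [0.541  0.0506 0.2531] psi 67.89 tilt [ 0.0003 -0.0001] F [-1.27  0.35  4.6 ] M [-0.04   0.418  0.01 ] open 0.664 q [-0.112  0.396  1.746 -0.     0.999  0.274]
```

Contact with the lens at flange z≈0.2536 (ring underside ≈11.3 mm below the rim, so the pins are in the gaps). Release to let the ring lie freely, then regrip without load.

Call:
send_rows(
  steps=[
    {"xyz":[0,0,-0.8],"angular":[0,0,0],"gripper":1},
    {"xyz":[0,0,-0.8],"angular":[0,0,0],"gripper":-0.5},
    {"xyz":[0,0,-0.8],"angular":[0,0,0],"gripper":-0.5},
    {"xyz":[0,0,-0.8],"angular":[0,0,0],"gripper":-0.5},
    {"xyz":[0,0,-0.8],"angular":[0,0,0],"gripper":-0.5},
  ],
)

```text
t: 14.42
eef_pos: [0.5411, 0.0506, 0.2533]
orientation: [-2.606, -1.754, 0.0]
wrist_force: [-0.3, 0.3, -0.4]
opening: 0.75
```

```bash
python3 -c "
from h import *
show()
c=cap('side','s15'); crop(c,215,165,305,245,'pics/s15c.png',8); show()
c=cap('wrist','w15'); crop(c,180,150,380,350,'pics/w15c.png',4);show()"
```

```text
t 14.417 pos [0.5411 0.0506 0.2533] psi 67.88 tilt [-0.0002  0.0001] F [-0.26  0.3  -0.4 ] M [-0.088  0.103 -0.003] open 0.75 q [-0.112  0.396  1.745  0.     1.     0.274]
t 14.467 pos [0.541  0.0506 0.2533] psi 67.88 tilt [-0.0003  0.    ] F [-0.35  0.36 -0.5 ] M [-0.042  0.072  0.005] open 0.746 q [-0.112  0.396  1.745 -0.     1.     0.274]
t 14.517 pos [0.541  0.0506 0.2534] psi 67.88 tilt [-0.0002  0.    ] F [ 0.01  0.45 -0.7 ] M [-0.071  0.086 -0.008] open 0.748 q [-0.112  0.396  1.745  0.     1.     0.274]
```

View pics/s15c.png

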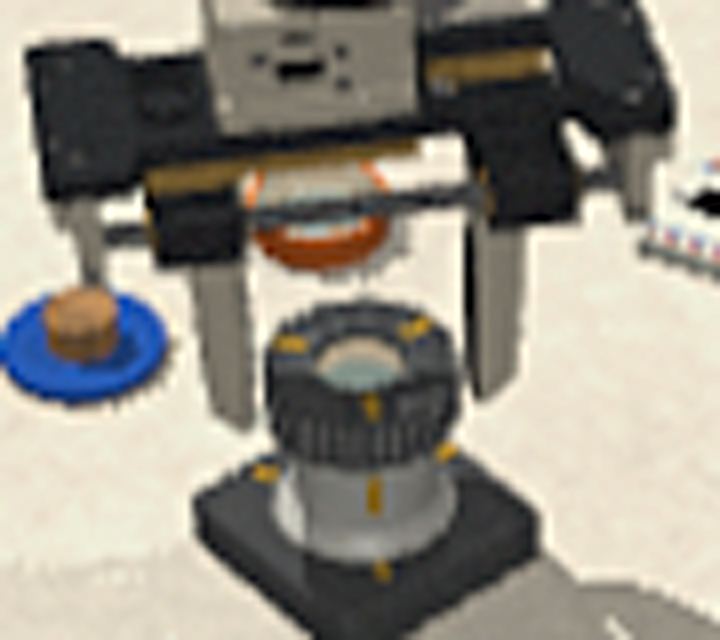

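View pics/w15c.png

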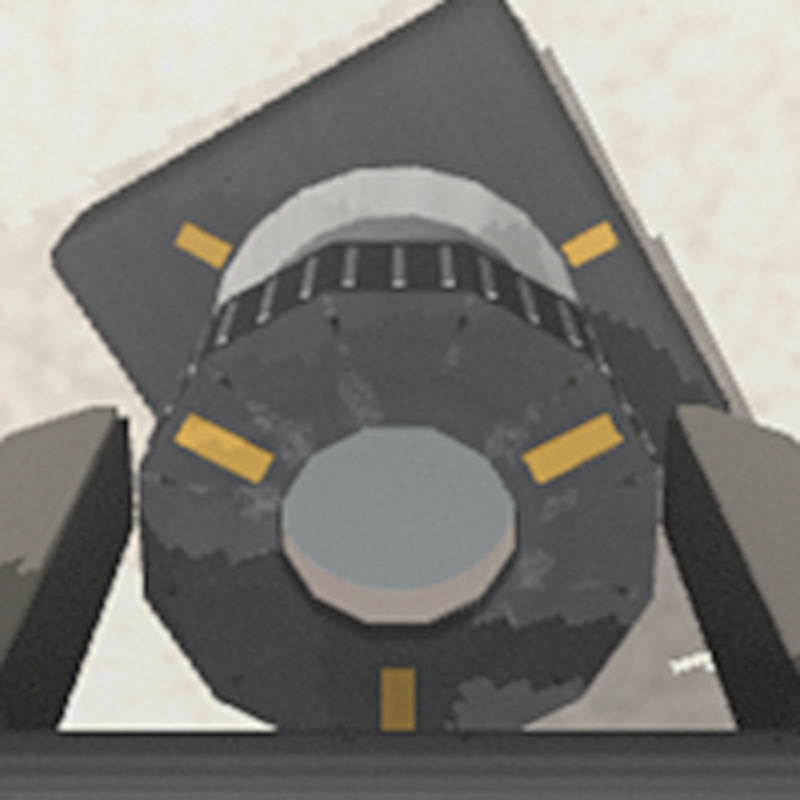

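Call:
send_rows(
  steps=[
    {"xyz":[0,0,0],"angular":[0,0,0],"gripper":1},
    {"xyz":[0,0,0],"angular":[0,0,0],"gripper":1},
    {"xyz":[0,0,0],"angular":[0,0,0],"gripper":1},
    {"xyz":[0,0,0],"angular":[0,0,0],"gripper":1},
    {"xyz":[0,0,0],"angular":[0,0,0.08],"gripper":1},
    {"xyz":[0,0,0],"angular":[0,0,0.16],"gripper":1},
    {"xyz":[0,0,0],"angular":[0,0,0.24],"gripper":1},
    {"xyz":[0,0,0],"angular":[0,0,0.3],"gripper":1},
  ],
)

```text
t: 15.18
eef_pos: [0.541, 0.0506, 0.2535]
orientation: [-2.842, -1.339, 0.0]
wrist_force: [-0.1, 0.6, -1.0]
opening: 0.661
```

```bash
python3 -c "
from h import *
show()"
```

```text
t 15.183 pos [0.541  0.0506 0.2535] psi 50.46 tilt [-0.  0.] F [-0.09  0.56 -1.01] M [-0.096  0.145  0.06 ] open 0.661 q [-0.112  0.396  1.745  0.     1.001  0.578]
```

Call:
send_rows(
  steps=[
    {"xyz":[0,0,0],"angular":[0,0,0.06],"gripper":1},
    {"xyz":[0,0,0],"angular":[0,0,0.12],"gripper":1},
    {"xyz":[0,0,0],"angular":[0,0,0.18],"gripper":1},
    {"xyz":[0,0,0],"angular":[0,0,0.24],"gripper":1},
  ],
)

```text
t: 15.52
eef_pos: [0.541, 0.0506, 0.2535]
orientation: [-2.981, -0.991, 0.0]
wrist_force: [-0.5, -0.6, -0.5]
opening: 0.664
```

```bash
python3 -c "
from h import *
show()
c=cap('wrist','w16'); crop(c,180,150,380,350,'pics/w16c.png',4);show()"
```

```text
t 15.517 pos [0.541  0.0506 0.2535] psi 36.77 tilt [-0.0002  0.    ] F [-0.5  -0.58 -0.51] M [-0.028  0.11   0.035] open 0.664 q [-0.112  0.396  1.745 -0.     1.001  0.817]
t 15.567 pos [0.541  0.0506 0.2535] psi 36.58 tilt [-0.0002  0.    ] F [-0.87 -0.26 -1.29] M [-0.071  0.144 -0.06 ] open 0.664 q [-0.112  0.396  1.745  0.     1.001  0.82 ]
```

View pics/w16c.png

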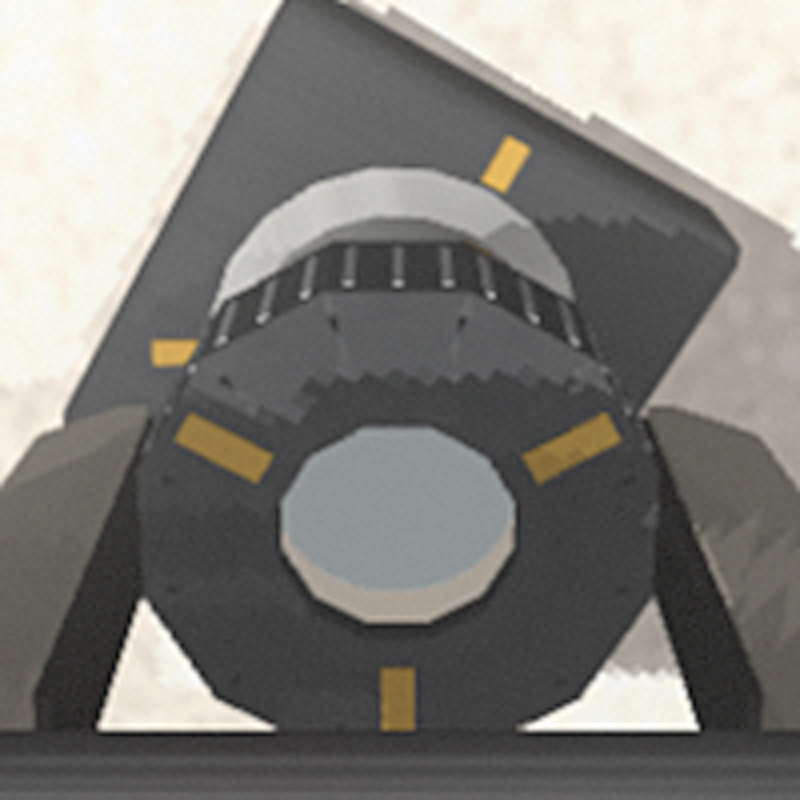

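Call:
send_rows(
  steps=[
    {"xyz":[0,0,0],"angular":[0,0,0.05],"gripper":1},
    {"xyz":[0,0,0],"angular":[0,0,0.1],"gripper":1},
  ],
)

```text
t: 15.73
eef_pos: [0.541, 0.0506, 0.2535]
orientation: [-3.026, -0.844, 0.0]
wrist_force: [-0.2, 0.8, -0.5]
opening: 0.667
```

```bash
python3 -c "
from h import *
show()"
```

```text
t 15.733 pos [0.541  0.0506 0.2535] psi 31.17 tilt [-0.0001  0.    ] F [-0.23  0.78 -0.54] M [-0.012  0.141  0.008] open 0.667 q [-0.112  0.396  1.745 -0.     1.001  0.915]
```

Call:
send_rows(
  steps=[
    {"xyz":[0,0,0],"angular":[0,0,0.04],"gripper":1},
    {"xyz":[0,0,0],"angular":[0,0,0.08],"gripper":1},
  ],
)

```text
t: 15.9
eef_pos: [0.541, 0.0506, 0.2535]
orientation: [-3.057, -0.723, 0.0]
wrist_force: [0.0, 0.9, -0.1]
opening: 0.664
```

```bash
python3 -c "
from h import *
show()"
```

```text
t 15.9 pos [0.541  0.0506 0.2535] psi 26.6 tilt [-0.0001  0.    ] F [ 0.01  0.87 -0.05] M [-0.086  0.167  0.016] open 0.664 q [-0.112  0.396  1.745  0.     1.001  0.995]
```

Call:
send_rows(
  steps=[
    {"xyz":[0,0,0],"angular":[0,0,0.03],"gripper":1},
    {"xyz":[0,0,0],"angular":[0,0,0.06],"gripper":1},
  ],
)

```text
t: 16.07
eef_pos: [0.541, 0.0506, 0.2535]
orientation: [-3.077, -0.631, 0.0]
wrist_force: [0.8, 0.5, 0.2]
opening: 0.665
```

```bash
python3 -c "
from h import *
show()"
```

```text
t 16.067 pos [0.541  0.0506 0.2535] psi 23.19 tilt [-0.0001  0.    ] F [0.81 0.49 0.2 ] M [0.051 0.202 0.023] open 0.665 q [-0.112  0.396  1.745  0.     1.001  1.054]
```

Call:
send_rows(
  steps=[
    {"xyz":[0,0,0],"angular":[0,0,0.025],"gripper":1},
    {"xyz":[0,0,0],"angular":[0,0,0.05],"gripper":1},
  ],
)

```text
t: 16.23
eef_pos: [0.541, 0.0507, 0.2534]
orientation: [-3.092, -0.555, 0.0]
wrist_force: [0.3, -0.3, -0.6]
opening: 0.666
```

```bash
python3 -c "
from h import *
show()"
```

```text
t 16.233 pos [0.541  0.0507 0.2534] psi 20.34 tilt [-0.0001  0.0002] F [ 0.28 -0.32 -0.61] M [0.048 0.113 0.069] open 0.666 q [-0.112  0.396  1.745  0.     1.001  1.104]
```

Call:
send_rows(
  steps=[
    {"xyz":[0,0,0],"angular":[0,0,0.025],"gripper":1},
    {"xyz":[0,0,0],"angular":[0,0,0.05],"gripper":1},
  ],
)

```text
t: 16.4
eef_pos: [0.541, 0.0507, 0.2533]
orientation: [-3.105, -0.477, 0.0]
wrist_force: [0.9, 1.0, -1.9]
opening: 0.665
```

```bash
python3 -c "
from h import *
show()"
```

```text
t 16.4 pos [0.541  0.0507 0.2533] psi 17.48 tilt [-0.0003  0.0003] F [ 0.92  1.   -1.85] M [0.121 0.063 0.078] open 0.665 q [-0.112  0.396  1.746  0.     1.001  1.154]
```

Call:
send_rows(
  steps=[
    {"xyz":[0,0,0],"angular":[0,0,0.025],"gripper":1},
    {"xyz":[0,0,0],"angular":[0,0,0.05],"gripper":1},
  ],
)

```text
t: 16.57
eef_pos: [0.5409, 0.0508, 0.2532]
orientation: [-3.116, -0.399, 0.001]
wrist_force: [0.8, 1.1, -3.0]
opening: 0.663
```

```bash
python3 -c "
from h import *
show()"
```

```text
t 16.567 pos [0.5409 0.0508 0.2532] psi 14.6 tilt [-0.0005  0.0004] F [ 0.8   1.09 -2.97] M [0.21  0.022 0.163] open 0.663 q [-0.112  0.396  1.746  0.     1.     1.204]
```

Call:
send_rows(
  steps=[
    {"xyz":[0,0,0],"angular":[0,0,0],"gripper":-0.45},
    {"xyz":[0,0,0],"angular":[0,0,0],"gripper":-0.45},
    {"xyz":[0,0,0],"angular":[0,0,0],"gripper":-0.45},
    {"xyz":[0,0,0.3],"angular":[0,0,0],"gripper":-0.45},
    {"xyz":[0,0,0.3],"angular":[0,0,0],"gripper":1},
    {"xyz":[0,0,0.3],"angular":[0,0,0],"gripper":1},
    {"xyz":[0,0,0.3],"angular":[0,0,0],"gripper":1},
    {"xyz":[0,0,0.3],"angular":[0,0,0],"gripper":1},
  ],
)

```text
t: 17.23
eef_pos: [0.541, 0.0507, 0.2533]
orientation: [-3.116, -0.399, -0.0]
wrist_force: [-0.6, -0.3, 0.8]
opening: 0.66
```

```bash
python3 -c "
from h import *
show()
c=cap('wrist','w17'); crop(c,180,150,380,350,'pics/w17c.png',4);show()
cap('top','t17');show();cap('top','t17');show()"
```

```text
t 17.233 pos [0.541  0.0507 0.2533] psi 14.6 tilt [0.     0.0001] F [-0.6  -0.27  0.85] M [0.075 0.195 0.023] open 0.66 q [-0.112  0.396  1.746  0.     1.     1.204]
t 17.283 pos [0.541  0.0506 0.2533] psi 14.6 tilt [0.0001 0.0001] F [0.65 0.55 0.55] M [0.1   0.228 0.025] open 0.666 q [-0.112  0.396  1.746  0.     1.     1.204]
t 17.333 pos [0.541  0.0506 0.2533] psi 14.6 tilt [0.     0.0001] F [-0.51  0.79  0.67] M [0.041 0.18  0.015] open 0.659 q [-0.112  0.396  1.746  0.     1.     1.204]
t 17.383 pos [0.541  0.0506 0.2532] psi 14.6 tilt [-0.  0.] F [-0.74  0.37  0.56] M [0.072 0.178 0.009] open 0.664 q [-0.112  0.396  1.746  0.     1.     1.204]
```

View pics/w17c.png

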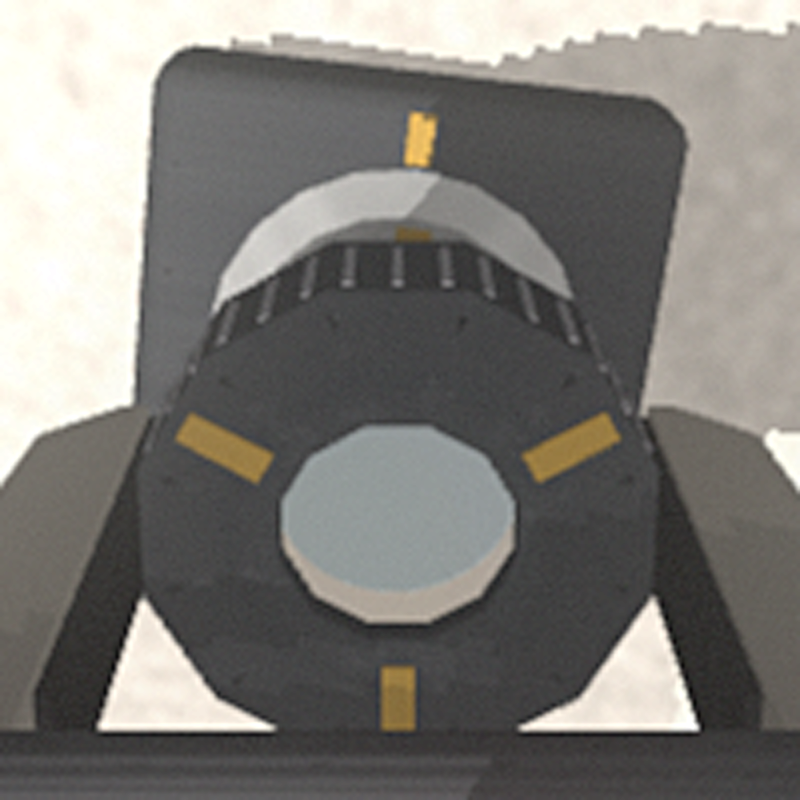

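Call:
send_rows(
  steps=[
    {"xyz":[0,0,0.05],"angular":[0,0,0.025],"gripper":1},
    {"xyz":[0,0,0.17],"angular":[0,0,0.05],"gripper":1},
  ],
)

```text
t: 17.55
eef_pos: [0.541, 0.0507, 0.2531]
orientation: [-3.125, -0.32, -0.0]
wrist_force: [-0.0, 0.6, 1.4]
opening: 0.664
```

```bash
python3 -c "
from h import *
show()"
```

```text
t 17.55 pos [0.541  0.0507 0.2531] psi 11.69 tilt [0. 0.] F [-0.01  0.64  1.39] M [0.147 0.248 0.102] open 0.664 q [-0.112  0.396  1.746  0.     1.     1.255]
```

Call:
send_rows(
  steps=[
    {"xyz":[0,0,0.12],"angular":[0,0,0.025],"gripper":1},
    {"xyz":[0,0,0.25],"angular":[0,0,0.05],"gripper":1},
  ],
)

```text
t: 17.72
eef_pos: [0.541, 0.0507, 0.2529]
orientation: [-3.132, -0.242, -0.0]
wrist_force: [0.7, -0.0, 1.7]
opening: 0.663
```

```bash
python3 -c "
from h import *
show()"
```

```text
t 17.717 pos [0.541  0.0507 0.2529] psi 8.82 tilt [0.0001 0.    ] F [ 0.66 -0.01  1.73] M [0.104 0.263 0.173] open 0.663 q [-0.112  0.396  1.746  0.     0.999  1.305]
```

Call:
send_rows(
  steps=[
    {"xyz":[0,0,0.12],"angular":[0,0,0.025],"gripper":1},
    {"xyz":[0,0,0.25],"angular":[0,0,0.05],"gripper":1},
  ],
)

```text
t: 17.88
eef_pos: [0.541, 0.0507, 0.2527]
orientation: [-3.137, -0.163, -0.0]
wrist_force: [-0.3, 0.6, 1.5]
opening: 0.663
```

```bash
python3 -c "
from h import *
show()"
```

```text
t 17.883 pos [0.541  0.0507 0.2527] psi 5.96 tilt [0.0001 0.    ] F [-0.28  0.61  1.51] M [0.105 0.275 0.131] open 0.663 q [-0.112  0.397  1.746  0.     0.999  1.355]
```

Call:
send_rows(
  steps=[
    {"xyz":[0,0,0.0],"angular":[0,0,0.025],"gripper":1},
    {"xyz":[0,0,0.05],"angular":[0,0,0.05],"gripper":1},
  ],
)

```text
t: 18.05
eef_pos: [0.541, 0.0508, 0.2526]
orientation: [-3.14, -0.085, 0.0]
wrist_force: [-0.0, 1.5, 1.1]
opening: 0.664
```

```bash
python3 -c "
from h import *
show()"
```

```text
t 18.05 pos [0.541  0.0508 0.2526] psi 3.1 tilt [-0.  0.] F [-0.01  1.54  1.13] M [0.134 0.216 0.245] open 0.664 q [-0.112  0.397  1.746  0.     0.999  1.405]
```

Call:
send_rows(
  steps=[
    {"xyz":[0,0,0.1],"angular":[0,0,0.02],"gripper":1},
  ],
)

```text
t: 18.13
eef_pos: [0.541, 0.0507, 0.2525]
orientation: [-3.141, -0.053, 0.0]
wrist_force: [-0.5, 1.1, 1.2]
opening: 0.661
```

```bash
python3 -c "
from h import *
show()"
```

```text
t 18.133 pos [0.541  0.0507 0.2525] psi 1.95 tilt [-0.0001  0.    ] F [-0.49  1.06  1.19] M [0.174 0.289 0.293] open 0.661 q [-0.112  0.397  1.746  0.     0.998  1.425]
```

Call:
send_rows(
  steps=[
    {"xyz":[0,0,0.1],"angular":[0,0,0.02],"gripper":1},
  ],
)

```text
t: 18.22
eef_pos: [0.541, 0.0507, 0.2524]
orientation: [-3.141, -0.022, 0.0]
wrist_force: [-0.6, 2.0, 2.3]
opening: 0.66
```

```bash
python3 -c "
from h import *
show(); 
for i in range(3): cap('top','t18'); show()"
```

```text
t 18.217 pos [0.541  0.0507 0.2524] psi 0.8 tilt [-0.  0.] F [-0.59  2.02  2.26] M [0.189 0.262 0.234] open 0.66 q [-0.112  0.397  1.746  0.     0.998  1.445]
t 18.267 pos [0.541  0.0507 0.2524] psi 0.72 tilt [-0.      0.0001] F [-0.31  1.67  2.15] M [0.18  0.264 0.133] open 0.665 q [-0.112  0.397  1.746  0.     0.998  1.446]
t 18.317 pos [0.541  0.0507 0.2524] psi 0.81 tilt [-0.      0.0002] F [-1.6   0.57  1.76] M [0.198 0.219 0.035] open 0.661 q [-0.112  0.397  1.747  0.     0.998  1.445]
t 18.367 pos [0.541  0.0507 0.2524] psi 0.85 tilt [-0.      0.0002] F [-0.39  1.56  1.45] M [0.265 0.28  0.037] open 0.664 q [-0.112  0.397  1.746  0.     0.998  1.444]
```

Angle past engagement (≈0.35 rad → ~10 N) and turning moment (~0.2–0.25 N m → 10–12 N) both say snug. Release and withdraw.

Call:
send_rows(
  steps=[
    {"xyz":[0,0,0],"angular":[0,0,0],"gripper":-0.6},
    {"xyz":[0,0,0],"angular":[0,0,0],"gripper":-0.6},
    {"xyz":[0,0,0],"angular":[0,0,0],"gripper":-0.6},
    {"xyz":[0,0,0],"angular":[0,0,0],"gripper":-0.6},
    {"xyz":[0,0,-15],"angular":[0,0,0],"gripper":-0.6},
    {"xyz":[0,0,-40],"angular":[0,0,0],"gripper":-0.6},
    {"xyz":[0,0,-75],"angular":[0,0,0],"gripper":-0.6},
    {"xyz":[0,0,-75],"angular":[0,0,0],"gripper":-0.6},
  ],
)

```text
t: 19.03
eef_pos: [0.543, 0.0504, 0.3333]
orientation: [3.14, 0.023, 0.016]
wrist_force: [1.8, 0.9, 0.1]
opening: 0.802
```

```bash
python3 -c "
from h import *
show()
c=cap('wrist','w19'); crop(c,200,120,360,280,'pics/w19c.png',5);show()
c=cap('side','s19'); crop(c,205,165,295,255,'pics/s19c.png',8)"
```

```text
t 19.033 pos [0.543  0.0504 0.3333] psi 0.85 tilt [ 0.0103 -0.0012] F [1.77 0.87 0.08] M [ 0.005  0.063 -0.028] open 0.802 q [-0.112  0.306  1.654 -0.     1.171  1.444]
t 19.083 pos [0.5424 0.0504 0.3309] psi 0.85 tilt [ 0.0078 -0.001 ] F [-0.07 -0.04  0.32] M [0.023 0.134 0.018] open 0.803 q [-0.112  0.308  1.658 -0.     1.168  1.444]
```

View pics/w19c.png

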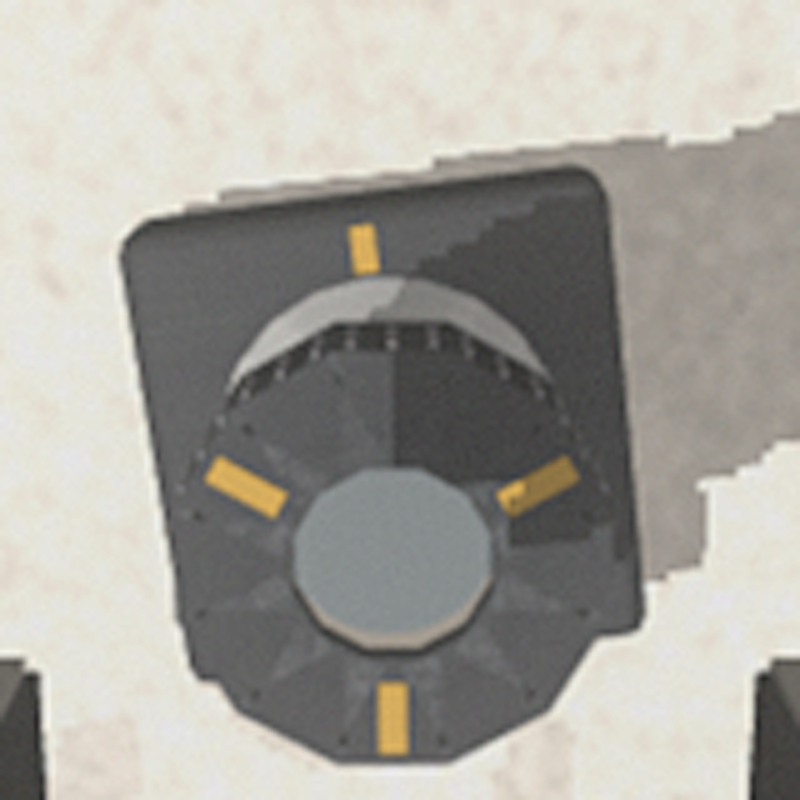

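View pics/s19c.png

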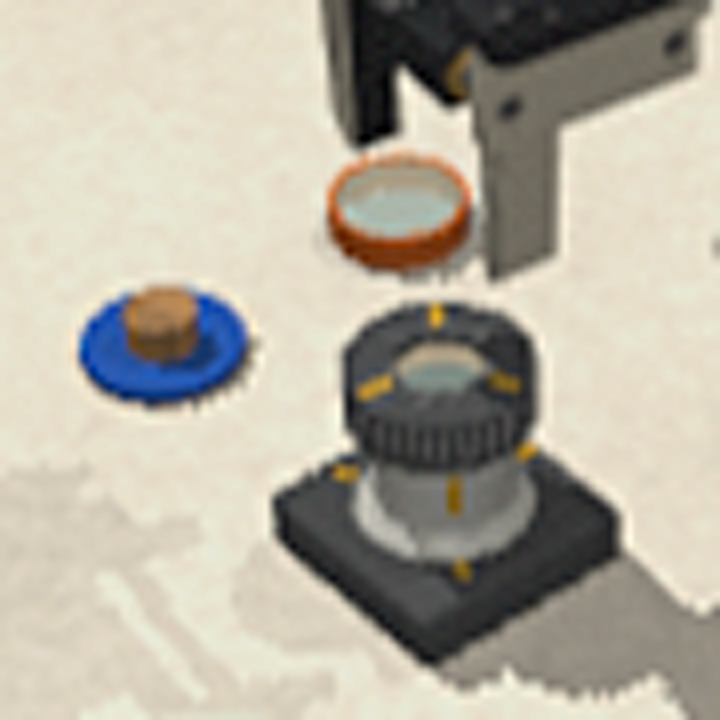

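Call:
send_rows(
  steps=[
    {"xyz":[0,0,0],"angular":[0,0,0],"gripper":-0.6},
    {"xyz":[0,0,0],"angular":[0,0,0],"gripper":-0.6},
    {"xyz":[0,0,0],"angular":[0,0,0],"gripper":-0.6},
    {"xyz":[0,0,0],"angular":[0,0,0],"gripper":-0.6},
  ],
)

```text
t: 19.47
eef_pos: [0.5408, 0.0506, 0.3261]
orientation: [-3.141, -0.023, 0.004]
wrist_force: [-0.0, 0.4, 0.4]
opening: 0.801
```

```bash
python3 -c "
from h import *
from cell import env
show(); c=cap('top','t20'); print(env.close_job())"
```

```text
t 19.467 pos [0.5408 0.0506 0.3261] psi 0.85 tilt [-0.0023  0.0003] F [-0.03  0.42  0.42] M [ 0.007  0.138 -0.039] open 0.801 q [-0.112  0.313  1.663  0.     1.168  1.444]
the job is handed in; nothing more can be done
None
```

View pics/t20.png

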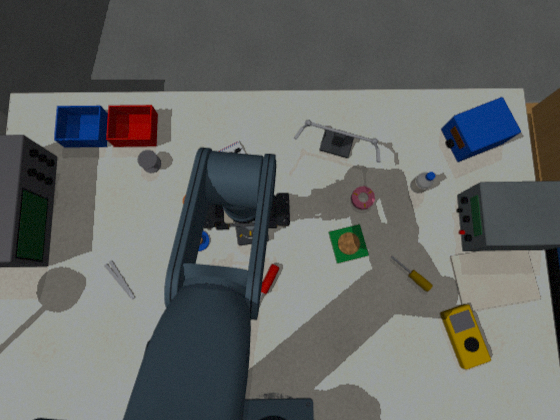

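The job is done and handed in at about 19.5 s, with the arm clear of everything. I put the 36 mm orange lens in the cell and let go of it. Then I set the dark ring over it with its pins in the gaps and screwed it clockwise 1.17 rad from mid-gap.

**How snug:** The pins met the ramps at about 0.82 rad, and I stopped about 0.35 rad later. By angle that is about 10 N on the lens. The turning moment, about 0.23–0.29 N m in the last noisy readings, suggests 12–14 N. The two disagree slightly: the angle figure is inside the 6–14 N band, the highest moment readings are at its top edge, and both are well under the 22 N at which the glass cracks. I did not measure the load directly.

**Last checks:**
- The last wrist and side views show the ring on and level, the lens visible through its hole, and both rests empty.
- In the last top view, the tweezers, bottle, both screwdrivers and pink ring are where they were. The arm hid the breadboard and the larger lens there; the larger lens was still in place in the side view just before. I did not compare the spool.

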